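# Put the card scrapers away in their rack

### The arm

A 6-joint arm with a two-finger parallel gripper is mounted at the origin on a cart in front of the work surface, level with it; the furniture and walls round the work are solid. World frame = base frame: x ahead of the robot, y to its left, z up, the work surface at z = 0. Lengths are in mm, angles in rad, forces in N, time in s.
With the tool pointing down it reaches from about 350 to 975 mm from the base axis. Payload 7.1 kg.
Tool frame: the origin (TCP) lies at the very end of the fingers, on their centre line; the grasp point (between the pads) lies 19 mm behind it; z points along the fingers, y is the direction in which the jaws open and shut (so a half turn about z gives the same grasp; the last joint's range is limited). The gripper opens to 88 mm and grips with 3 to 60 N. Pads are 20 mm wide; open, the fingers measure 115 mm over their backs; the gripper's body (75 mm by 178 mm) begins 61 mm behind the grasp point.
Start: joints at [1.121, 0.423, 1.63, -0, 1.089, -0.019], TCP at [260.966, 567.892, 222.675] pointing down, gripper open.
Joint ranges: [-3, 3], [-0.9, 2.11], [0.09, 2.58], [-1.31, 4.45], [0.11, 2.69], [-2.54, 2.54]. Speed limits (rad/s): [2.39, 2.39, 3.01, 3.14, 3.14, 3.14].

### API

Orientations are given as a rotation vector (axis times angle).
In Python, from workcell import monitor, vision, order, find_in, regions_of, place_of gives the robot as it stands. The module is installed in compiled form; this text tells all that it offers.
- The arm moves only by the tool carry_out, never from a script. Its argument "targets" is a list of rows, each a list of 3 entries, a list of its own where there are three numbers: the turn, a rotation vector about the world's x, y, z in degrees, then the shift along the world's x, y, z in mm, then the finger opening in mm, from 0 to 87.8. In form: [[[rx, ry, rz], [x, y, z], hand], ...]. A call has 1 to 10 rows; each row is the pose to reach, as a shift and turn from the pose commanded when the call began; what a row does not reach only later rows make up. A row lasts 1/12 s, in which the tool goes at most 41.7 mm and 7.16 degrees, less where a joint would pass 70% of its speed; a pose out of reach is approached as far as the arm can. A call with a gripper value outside its range is refused whole. The fingers move at their own pace and stop on an object; the grip force is fixed at half the most. Time passes only in rows, so rows that repeat a pose let the fingers close. It gives the time, the measured TCP pose, the force and the opening at its end, in the units of the state.
- monitor.get_obs(): the state, without advancing time (a new reading comes with each control period).
- vision.get_image(name): name is "scene" or "top"; returns the picture (420x560x3 uint8, red, green, blue); there is no depth.
- vision.camera_model(name): a dict with "K" (3x3 intrinsics, pixels), "rvec" (rotation vector, rad) and "tvec" (3), from world to camera coordinates, as OpenCV has them. Camera axes: x right, y down, z forward; pixel columns grow to the right and rows downward; lengths in mm; the calibration is good to about 2 mm. A picture is of the moment at which its call begins. camera_model takes no time and is no camera call.
- order.close_job(): hands the job in, once; it reports no verdict.
Trained networks look in the newest picture that a camera, given by its name, has taken for a name from the list of things; names that differ only in an ending like _2 or _b are one class to them, and where a whole thing is asked for, a point or a joint stands for the part that bears it (a point fixed in the world has none). Each returns a list of dicts, best first, with "confidence" (0 to 1); they miss things now and then, are a little off and sometimes report something else, mostly with a low value. They report only what shows in the picture. A call takes as long as a camera call.
- find_in(query, camera): "point" ([x, y, z] in mm, in the coordinates of the camera as it stood for that picture, good to about 4 mm: the middle of the surface that is visible of it).
- regions_of(query, camera): "mask" (420x560 bool, what is visible of it).
- place_of(query, camera): "point" ([x, y, z] in mm, in the coordinates of the camera as it stood for that picture, good to about 4 mm: a listed point, or the origin of a listed thing).
The state is a dict: "t": time; "qpos": joint angles; "qvel": joint speeds; "joint_torque": joint torques, N m; "ee_pos": TCP position; "orientation": TCP orientation; "ft_force": force on the tool from outside, world axes, zero at the start; "moment": the same for the moment, N m; "width": finger opening in mm.
Only numpy, scipy, OpenCV 4.12 (cv2) and the standard library are available. Lean on these libraries where they do the work, as an engineer would, in place of code of your own. Each camera call takes 0.05 s, during which the arm holds its last target.

### The job

Put the flat steel scrapers on the iron slab away in the wooden rack, one at a time from the narrowest to the widest (a wider one would hang over the slots below): they are too thin to pick off the slab, so slide each towards you until it clearly overhangs the near edge by more than 30 mm, lift it by that end and push it fully home into the slot of its own width. The block of wax lying in front of the slab belongs in the tray on top of the rack. Leave the other things where they are.

Things in the scene. Friction and masses are not known exactly. Their poses are not given: they have to be found in the camera images.
- slab: dark cast-iron slab (a box-type surface plate), fixed, 215 (x) x 190 (y) mm, its flat, smooth, lightly oiled top 60 mm above the desk; origin at the centre of its underside, x axis pointing away from the robot, so its near edge lies at x = -107.5 mm in this frame. Nothing is under that edge but the bare desk (and perhaps the wax block).
- slab_edge (a point): middle of the slab's near top edge, the edge towards the robot; same axes as the slab
- scraper_narrow_centre (a point): narrow card scraper: loose plain steel plate, 130 mm long (its x axis) x 32 mm wide (y) x 3 mm thick, 50 to 70 g; the point is its centre, mid-thickness. Starts flat on the slab beside the others (60 mm apart, any order), x pointing away from the robot; a dark hanging hole marks the +x end. A closed fingertip pressed on it with 5 to 15 N drags it along. May be absent (None).
- scraper_middle_centre (a point): middle card scraper: loose plain steel plate, 130 mm long (its x axis) x 42 mm wide (y) x 3 mm thick, 50 to 70 g; the point is its centre, mid-thickness. Starts flat on the slab beside the others (60 mm apart, any order), x pointing away from the robot; a dark hanging hole marks the +x end. A closed fingertip pressed on it with 5 to 15 N drags it along. May be absent (None).
- scraper_wide_centre (a point): wide card scraper: loose plain steel plate, 130 mm long (its x axis) x 52 mm wide (y) x 3 mm thick, 50 to 70 g; the point is its centre, mid-thickness. Starts flat on the slab beside the others (60 mm apart, any order), x pointing away from the robot; a dark hanging hole marks the +x end. A closed fingertip pressed on it with 5 to 15 N drags it along. May be absent (None).
- rack: pale wooden scraper rack, fixed, 74 (x) x 87 (y) x 94 mm high, origin on the desk below its middle. Three slots, one above the other and wider upwards, open only on the +y face, which lies 43 mm from the origin along the rack's y axis. Each slot is level, 10 mm high, 78 mm deep, 6 mm wider than its scraper; 5 mm of wood between slots. A home scraper sticks out 52 mm. On top is an open tray with a low rim.
- slot_narrow (a point): mouth of the rack slot for the narrow scraper, 38 mm wide: centre of the mouth, on the slot's floor, 40 mm above the desk; same axes as the rack, so the slot runs from here towards -y
- slot_middle (a point): mouth of the rack slot for the middle scraper, 48 mm wide: centre of the mouth, on the slot's floor, 55 mm above the desk; same axes as the rack, so the slot runs from here towards -y
- slot_wide (a point): mouth of the rack slot for the wide scraper, 58 mm wide: centre of the mouth, on the slot's floor, 70 mm above the desk; same axes as the rack, so the slot runs from here towards -y
- rack_tray (a point): centre of the floor of the open tray on top of the rack, 85 mm above the desk; inside 64 (x) x 77 (y) mm, rim 9 mm high; same axes as the rack
- wax_block_centre (a point): brown block of wax, loose, 30 (x) x 56 (y) x 22 (z) mm, 0.05 kg, its centre; starts lying on the desk in front of the slab
- tape_roll: black tape roll, bystander, 46 mm across, 18 mm high, on the desk right of the slab; leave alone
- brass_gauge: small grey grooved metal block, bystander, 22 x 36 x 15 mm, right of the slab; leave alone
- sanding_block: wooden sanding block, bystander, 24 x 98 x 17 mm, on the mat left of the work; leave alone

How it is judged (in metres and radians):
On the way, in this order (a step that is already met when the one before it is completed fails the run):
1. the narrow scraper lies flat on the slab and overhangs its near edge by more than 30 mm (x of scraper_narrow_centre in the frame of slab below -0.0725 m and z of scraper_narrow_centre in the frame of slab between 0.057 and 0.067 m and angle between scraper_narrow_centre's own z axis and vertical below 0.09 rad), for 0.2 s.
2. the narrow scraper is fully home in its own slot (y of scraper_narrow_centre in the frame of slot_narrow below -0.005 m and angle between scraper_narrow_centre's own z axis and vertical below 0.1 rad and x of scraper_narrow_centre in the frame of slot_narrow between -0.007 and 0.007 m and z of scraper_narrow_centre in the frame of slot_narrow between -0.002 and 0.007 m), for 0.2 s.
3. the middle scraper lies flat on the slab and overhangs its near edge by more than 30 mm (x of scraper_middle_centre in the frame of slab below -0.0725 m and z of scraper_middle_centre in the frame of slab between 0.057 and 0.067 m and angle between scraper_middle_centre's own z axis and vertical below 0.09 rad), for 0.2 s.
4. the middle scraper is fully home in its own slot (y of scraper_middle_centre in the frame of slot_middle below -0.005 m and angle between scraper_middle_centre's own z axis and vertical below 0.1 rad and x of scraper_middle_centre in the frame of slot_middle between -0.007 and 0.007 m and z of scraper_middle_centre in the frame of slot_middle between -0.002 and 0.007 m), for 0.2 s.
5. the wide scraper lies flat on the slab and overhangs its near edge by more than 30 mm (x of scraper_wide_centre in the frame of slab below -0.0725 m and z of scraper_wide_centre in the frame of slab between 0.057 and 0.067 m and angle between scraper_wide_centre's own z axis and vertical below 0.09 rad), for 0.2 s.
6. the wide scraper is fully home in its own slot (y of scraper_wide_centre in the frame of slot_wide below -0.005 m and angle between scraper_wide_centre's own z axis and vertical below 0.1 rad and x of scraper_wide_centre in the frame of slot_wide between -0.007 and 0.007 m and z of scraper_wide_centre in the frame of slot_wide between -0.002 and 0.007 m), for 0.2 s.
At the end, for the whole second after the job is handed in: Every scraper present lies flat and still in the slot of its own width, its inner end within 8 mm of the slot's back; the wax block rests low in the tray on top of the rack, at rest (all of step 2 and all of step 4 and all of step 6 and x of wax_block_centre in the frame of rack_tray between -0.027 and 0.027 m and y of wax_block_centre in the frame of rack_tray between -0.033 and 0.033 m and z of wax_block_centre in the frame of rack_tray between 0.006 and 0.019 m and linear speed of each of wax_block, scraper_narrow, scraper_middle, scraper_wide below 0.02 m/s); the robot touches nothing.
It fails at once if the tape roll, the grey metal block or the sanding block is moved more than 3 cm (distance of any of tape_roll, brass_gauge, sanding_block from where it was at the start of the episode above 0.03 m).
Of scraper_narrow, scraper_middle, scraper_wide only 2 to 3 are there at a start; the rules pass over those that are not, and their reading is None.
At some moment in a run one of wax_block may be knocked a few centimetres aside while the robot is not near it.
It also fails if it takes over 210 s, if anything falls off the work surface, if the arm or the gripper's body presses on something with over 40 N, if the wrist force passes 120 N, or if a joint passes its speed limit or range.

## Working session

There is one attempt and no reset: what is moved stays moved. The work goes in short steps, Python scripts to look and compute and a tool call to move; the robot and the scene stay as the last step left them, time stands still between calls to the robot, and variables do not carry over. Pictures are saved under pics/ and viewed, and the job is handed in when it is done.

Besides the shell and the picture viewer there is one more tool, called after ">>>" as name(argument=value, ...), one argument or row to a line, values as JSON. carry_out: Moves the arm, as the interface text tells. Its arguments: {"type":"object","properties":{"targets":{"type":"array","items":{"type":"array"}}},"required":["targets"]}

```bash
ls -la; mkdir -p pics; cat > h.py <<'E'
import numpy as np, cv2
from workcell import monitor, vision, order, find_in, regions_of, place_of
def cam(n):
    m=vision.camera_model(n); R,_=cv2.Rodrigues(np.array(m["rvec"],float)); return np.array(m["K"],float),R,np.array(m["tvec"],float).reshape(3)
def c2w(p,n):
    K,R,t=cam(n); return R.T@(np.array(p)-t)
def ray(px,n,z):
    K,R,t=cam(n); d=R.T@np.linalg.inv(K)@np.array([px[0],px[1],1.]); c=-R.T@t; s=(z-c[2])/d[2]; return c+s*d
def proj(P,n):
    K,R,t=cam(n); q=K@(R@np.array(P,float)+t); return q[:2]/q[2]
def snap(n,f,s=1.4):
    im=vision.get_image(n); cv2.imwrite(f"pics/{f}.png",cv2.resize(im[:,:,::-1],None,fx=s,fy=s,interpolation=cv2.INTER_CUBIC)); return im
def pl(q,n,k=1):
    for d in place_of(q,n)[:k]: print(q,n,'place',c2w(d["point"],n).round(1),round(d["confidence"],2))
def st():
    o=monitor.get_obs(); print({k:np.round(o[k],3).tolist() for k in("t","qpos","ee_pos","orientation","ft_force","width")})
E
python3 - <<'E'
from h import *
st()
snap("scene","s0");snap("top","t0")
for q in ["slab_edge","scraper_narrow_centre","scraper_middle_centre","scraper_wide_centre","slot_narrow","slot_wide","rack_tray","rack","wax_block_centre","tape_roll","brass_gauge","sanding_block"]:
    for n in("top","scene"): pl(q,n)
E
```

```text
total 12
drwxr-xr-x  3 agent agent 4096 Dec  6 03:58 .
drwxr-xr-x 23 root  root  4096 Dec  6 03:58 ..
drwxr-xr-x  2 agent agent 4096 Dec  6 03:58 pics
{'t': 0.0, 'qpos': [1.121, 0.424, 1.631, 0.0, 1.089, -0.019], 'ee_pos': [260.728, 567.394, 221.914], 'orientation': [-0.671, -3.069, 0.002], 'ft_force': [-0.376, 0.849, -0.022], 'width': 87.947}
slab_edge top place [413.  230.4  39.9] 0.63
slab_edge scene place [493.2 321.2  59.9] 0.56
scraper_narrow_centre top place [593.  386.   61.6] 0.77
scraper_narrow_centre scene place [593.2 381.7  69.6] 0.65
scraper_wide_centre top place [593.1 319.4  60. ] 0.69
scraper_wide_centre scene place [594.2 316.4  58.2] 0.57
slot_narrow top place [410.2 231.6  39.3] 0.68
slot_narrow scene place [414.1 231.9  41.5] 0.59
slot_wide top place [413.2 232.7  71.7] 0.89
slot_wide scene place [411.6 228.2  67.9] 0.69
rack_tray top place [411.7 187.9  87.2] 0.93
rack_tray scene place [410.5 190.8  84.5] 0.64
rack top place [408.6 191.9  -4.4] 0.77
rack scene place [412.6 185.7   0.7] 0.77
wax_block_centre scene place [440.5 345.6  11.4] 0.73
tape_roll top place [575.5 162.8   4.1] 0.56
tape_roll scene place [593.9 314.1  58.7] 0.48
brass_gauge top place [633.1 158.8  -2.9] 0.7
brass_gauge scene place [ 6.427e+02  1.595e+02 -3.000e-01] 0.47
sanding_block top place [461.9 535.7   1.4] 0.85
sanding_block scene place [466.5 539.3   1.5] 0.8
```

View pics/s0.png

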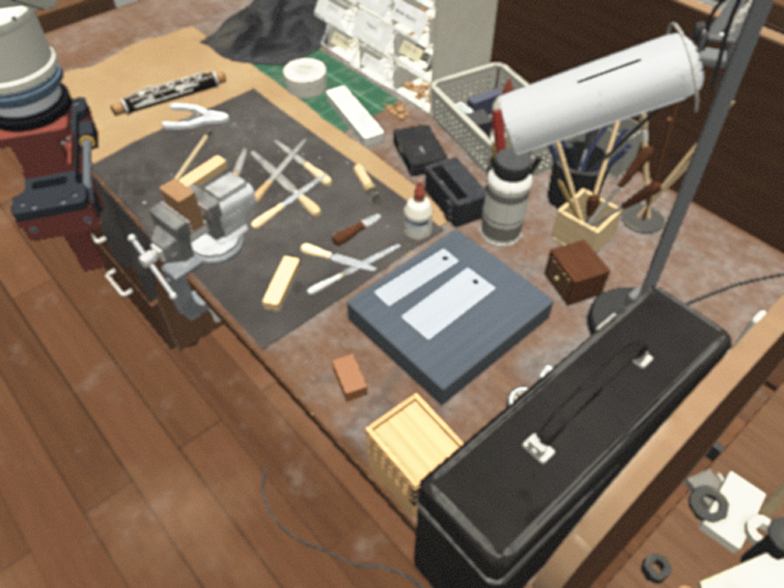

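View pics/t0.png

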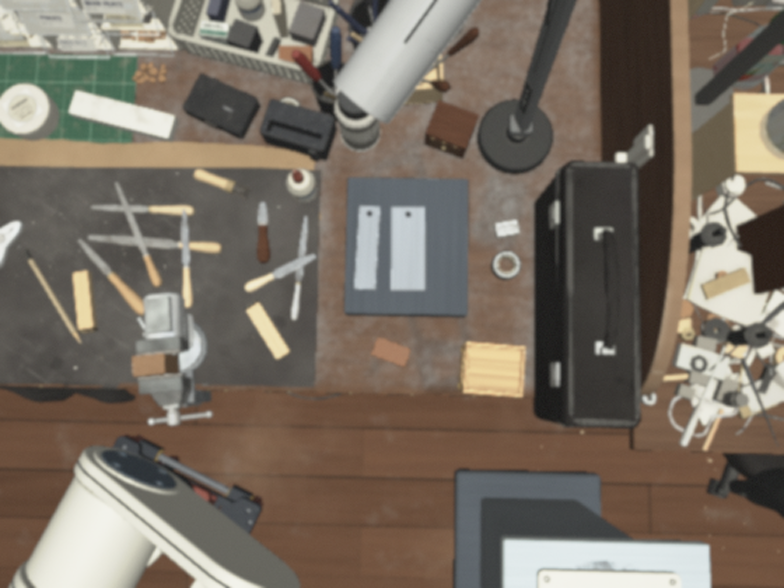

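The scene picture shows two scrapers: narrow at about (417,276), a broader one at (449,303), the wax at (350,376) and the rack at (415,445). In the top picture they are at (367,248), (408,248), (391,351) and (493,369). I'll measure their extents.

```bash
python3 - <<'E'
from h import *
im=vision.get_image("top"); im2=vision.get_image("scene")
def rect(q,n,z,k=2):
    for d in regions_of(q,n)[:k]:
        m=d["mask"].astype(np.uint8); c,_=cv2.findContours(m,0,1); c=max(c,key=cv2.contourArea)[:,0,:].astype(float)
        W=np.array([ray(p,n,z)[:2] for p in c]).astype(np.float32)
        r=cv2.minAreaRect(W); print(q,n,round(d["confidence"],2),np.round(r[0],1),np.round(r[1],1),round(r[2],1),'min',W.min(0).round(1),'max',W.max(0).round(1))
for n in("top","scene"):
    for q,z in [("slab",60),("scraper_narrow_centre",63),("scraper_middle_centre",63),("scraper_wide_centre",63),("rack",94),("wax_block_centre",22),("brass_gauge",15),("tape_roll",18)]: rect(q,n,z)
# white threshold in top & scene
for n,I in(("top",im),("scene",im2)):
    g=I.min(2); m=(g>165).astype(np.uint8)
    num,l,s,c=cv2.connectedComponentsWithStats(m)
    for i in range(1,num):
        p=ray(c[i],n,63)
        if s[i,4]>300 and 500<p[0]<700 and 270<p[1]<450:
            ys,xs=np.where(l==i); W=np.array([ray((a,b),n,63)[:2] for a,b in zip(xs,ys)]).astype(np.float32); r=cv2.minAreaRect(W); print(n,np.round(r[0],1),np.round(r[1],1),round(r[2],2))
E
```

```text
slab top 0.81 [598.5 320.3] [221.3 191.4] 0.5 min [487.7 223.7] max [709.4 415.9]
scraper_narrow_centre top 0.61 [595. 381.] [ 32.9 127.7] 88.7 min [531.4 363.7] max [658.8 398.3]
scraper_wide_centre top 0.97 [595.4 318.5] [129.2  49.9] 1.1 min [530.4 292.7] max [660.4 344.7]
rack top 0.63 [411.4 192.6] [95.1 75.2] 86.8 min [371.8 144.6] max [450.1 240.6]
wax_block_centre top 0.62 [436.  341.4] [58.  32.5] 70.2 min [414.1 311.6] max [457.5 371.1]
wax_block_centre top 0.33 [637.1 160.1] [27.2 40.5] 12.6 min [622.8 140.3] max [650.7 180.7]
tape_roll top 0.74 [578.4 160.8] [45.3 47.2] 1.2 min [555.6 137.4] max [601.3 184.3]
tape_roll top 0.6 [437.6 341.5] [58.8 31.8] 70.8 min [416.3 311.5] max [459.8 371.3]
slab scene 0.64 [592.5 312.3] [232.1 204.4] 0.5 min [476.4 210.2] max [708.9 415.2]
scraper_narrow_centre scene 0.63 [596.3 380.5] [ 35.2 133.9] 88.4 min [529.2 361.6] max [663.  399.5]
scraper_wide_centre scene 0.9 [596.6 317.5] [132.1  55.7] 0.7 min [530.4 289.2] max [662.5 346.1]
scraper_wide_centre scene 0.37 [411.2 187.2] [117.3 104.4] 87.5 min [356.6 130.7] max [465.2 246.5]
rack scene 0.71 [398.8 177.4] [110.1  98.4] 88.5 min [348.7 123.6] max [449.3 232.2]
rack scene 0.26 [572.4 294.9] [196.1 225.6] 89.9 min [459.6 196.8] max [685.2 392.8]
wax_block_centre scene 0.82 [434. 336.] [70.6 33.9] 70.4 min [408.9 301.4] max [458.6 371.5]
top [594.1 380.7] [ 30.7 126.6] 87.86
top [594.3 318.4] [127.1  49.4] 0.94Traceback (most recent call last):
  File "<stdin>", line 17, in <module>
  File "h.py", line 8, in ray
    K,R,t=cam(n); d=R.T@np.linalg.inv(K)@np.array([px[0],px[1],1.]); c=-R.T@t; s=(z-c[2])/d[2]; return c+s*d
          ~~~^^^
  File "h.py", line 4, in cam
    m=vision.camera_model(n); R,_=cv2.Rodrigues(np.array(m["rvec"],float)); return np.array(m["K"],float),R,np.array(m["tvec"],float).reshape(3)
ValueError: time passes only in moves, steps and waits
```

```bash
python3 - <<'E'
from h import *
im=vision.get_image("top")
K,R,t=cam("top"); print("top cam pos",(-R.T@t).round(0)); K,R,t=cam("scene"); print("scene cam",(-R.T@t).round(0))
cv2.imwrite("pics/c_rack.png",cv2.resize(im[230:300,310:400,::-1],None,fx=8,fy=8,interpolation=cv2.INTER_CUBIC))
cv2.imwrite("pics/c_slab.png",cv2.resize(im[120:235,235:345,::-1],None,fx=5,fy=5,interpolation=cv2.INTER_CUBIC))
im=vision.get_image("scene")
cv2.imwrite("pics/c_racks.png",cv2.resize(im[270:375,225:345,::-1],None,fx=6,fy=5.6,interpolation=cv2.INTER_CUBIC))
for q in["rack","slot_wide","slot_narrow","rack_tray","slab","slab_edge"]:
    pl(q,"top");pl(q,"scene")
E
```

```text
top cam pos [ 395.  330. 1110.]
scene cam [165. -51. 749.]
rack top place [413.3 190.8  -3.1] 0.75
rack scene place [413.2 186.2   1.2] 0.83
slot_wide top place [413.5 231.   71.3] 0.62
slot_wide scene place [414.  230.3  65.6] 0.69
slot_narrow top place [410.3 231.4  41.7] 0.66
slot_narrow scene place [414.5 230.   41.3] 0.95
rack_tray top place [406.4 188.8  86.1] 0.85
rack_tray scene place [410. 186.  84.] 0.65
slab top place [600.7 318.8  -3.4] 0.61
slab scene place [602.7 316.7   2.7] 0.62
slab_edge top place [493.8 323.8  62.1] 0.78
slab_edge scene place [495.5 318.6  56.7] 0.78
```

View pics/c_rack.png

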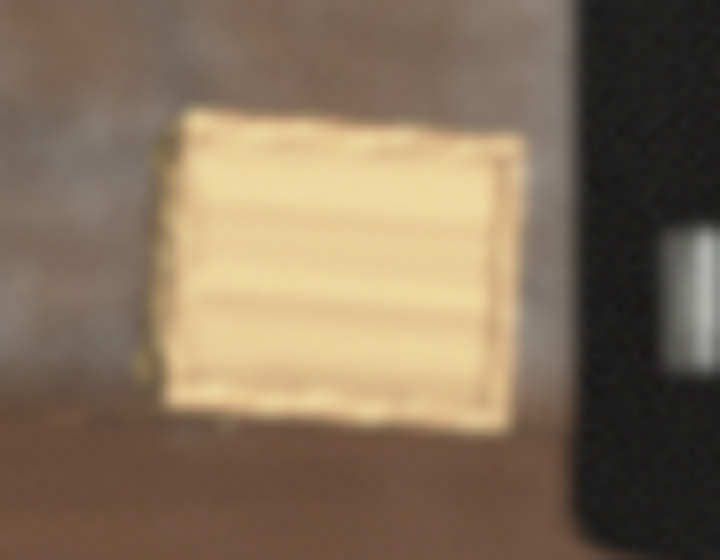

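View pics/c_slab.png

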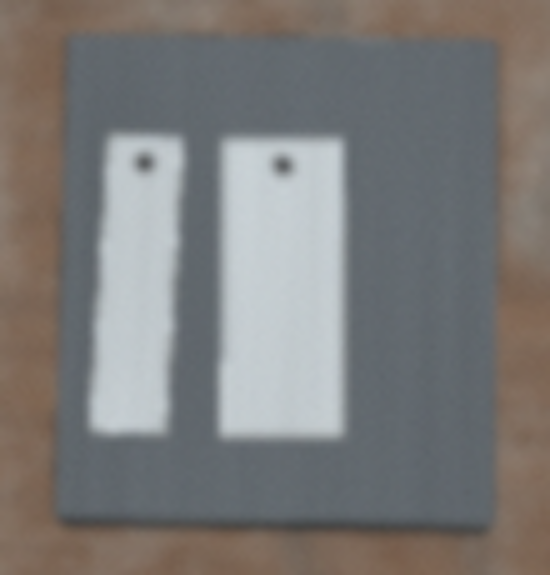

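View pics/c_racks.png

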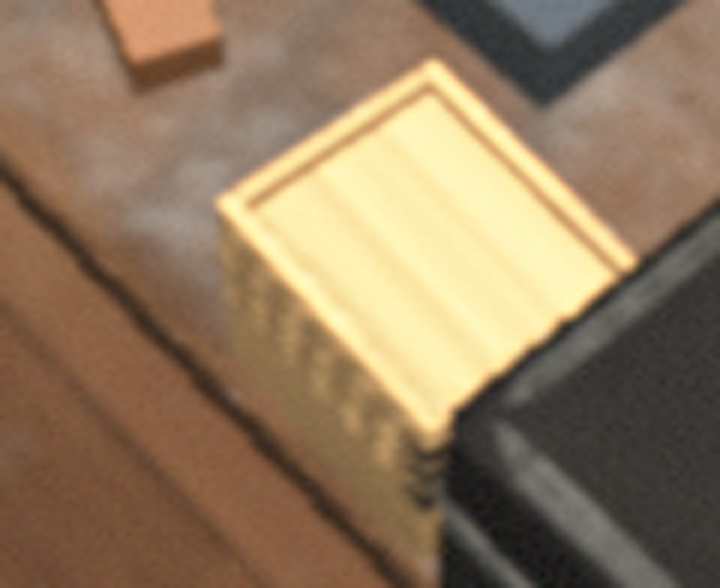

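```bash
python3 - <<'E'
from h import *
def rep(c,o,s,z):
    W=np.array([ray((o[0]+(x+.5)/s-.5,o[1]+(y+.5)/s-.5),"top",z)[:2] for x,y in c]); print(W.round(1).tolist(),'mean',W.mean(0).round(1))
    for i in range(4):
        d=W[(i+1)%4]-W[i]; print('  side',np.linalg.norm(d).round(1),np.degrees(np.arctan2(d[1],d[0])).round(1))
print('rack');rep([(185,112),(522,135),(512,430),(168,405)],(310,230),8,94)
print('slab');rep([(68,36),(497,38),(490,524),(60,518)],(235,120),5,60)
print('narrow');rep([(107,134),(184,136),(167,434),(89,431)],(235,120),5,63)
print('wide');rep([(221,138),(344,138),(345,437),(218,436)],(235,120),5,63)
E
```

```text
rack
[[450.7, 229.4], [446.6, 142.9], [371.5, 145.5], [375.9, 233.1]] mean [411.2 187.7]
  side 86.6 -92.7
  side 75.2 178.0
  side 87.7 87.1
  side 74.9 -2.8
slab
[[704.1, 413.2], [706.8, 225.6], [493.5, 226.6], [492.2, 410.5]] mean [599.1 319. ]
  side 187.7 -89.2
  side 213.4 179.7
  side 183.9 90.4
  side 212.0 0.7
narrow
[[659.8, 394.7], [659.6, 361.3], [529.0, 365.5], [529.6, 398.9]] mean [594.5 380.1]
  side 33.5 -90.4
  side 130.7 178.2
  side 33.5 89.0
  side 130.3 -1.8
wide
[[659.0, 345.2], [660.1, 291.8], [529.2, 289.3], [528.6, 343.6]] mean [594.2 317.5]
  side 53.4 -88.9
  side 130.8 -178.9
  side 54.4 90.7
  side 130.5 0.7
```

>>> carry_out(
  targets=[
    [[0,0,7],[100,-50,-10],0],
    [[0,0,14],[200,-106,-25],0],
    [[0,0,22.7],[351,-187.5,-72],0],
    [[0,0,22.7],[351,-187.5,-72],0],
    [[0,0,22.7],[351,-187.5,-72],0],
    [[0,0,22.7],[351,-187.5,-72],0],
    [[0,0,22.7],[351,-187.5,-72],0],
    [[0,0,22.7],[351,-187.5,-72],0],
    [[0,0,22.7],[351,-187.5,-72],0],
    [[0,0,22.7],[351,-187.5,-72],0],
  ],
)

```text
t: 3.73
ee_pos: [614.3, 378.5, 150.0]
orientation: [0.056, 3.141, -0.0]
ft_force: [-0.5, 0.9, -0.2]
width: 24.4
```

>>> carry_out(
  targets=[
    [[0,0,0],[0,0,-30],0],
    [[0,0,0],[0,0,-60],0],
    [[0,0,0],[0,0,-76],0],
    [[0,0,0],[0,0,-76],0],
    [[0,0,0],[0,0,-76],0],
    [[0,0,0],[0,0,-76],0],
  ],
)

```text
t: 4.23
ee_pos: [612.5, 381.4, 76.3]
orientation: [0.053, 3.139, 0.002]
ft_force: [-0.2, -0.5, 0.4]
width: 0.3
```

```bash
python3 - <<'E'
from h import *
st(); im=vision.get_image("top")
cv2.imwrite("pics/c1.png",cv2.resize(im[100:250,220:360,::-1],None,fx=4,fy=4,interpolation=cv2.INTER_CUBIC))
E
```

```text
{'t': 4.233, 'qpos': [0.54, 0.726, 1.472, -0.0, 0.941, -0.997], 'ee_pos': [612.525, 381.421, 76.252], 'orientation': [0.053, 3.139, 0.002], 'ft_force': [-0.212, -0.513, 0.42], 'width': 0.324}
```

View pics/c1.png

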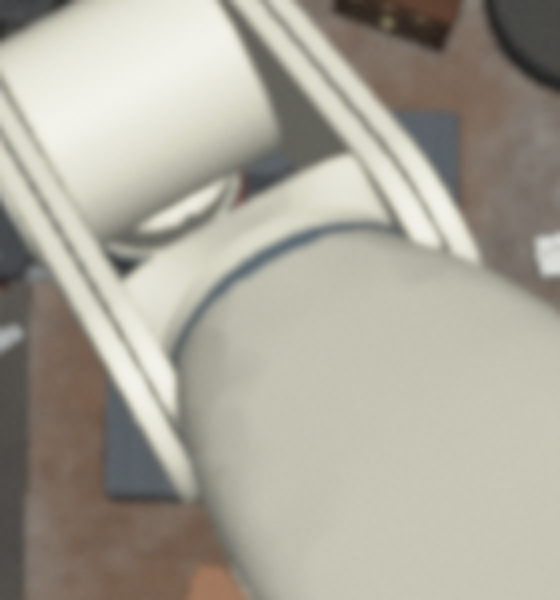

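The arm hides the slab from the top camera here, so I'll go down to contact gently.

>>> carry_out(
  targets=[
    [[0,0,0],[0,0,-8],0],
    [[0,0,0],[0,0,-10],0],
    [[0,0,0],[0,0,-11],0],
    [[0,0,0],[0,0,-11],0],
    [[0,0,0],[0,0,-11],0],
  ],
)

```text
t: 4.7
ee_pos: [612.0, 380.5, 63.8]
orientation: [0.054, 3.141, 0.0]
ft_force: [-0.2, 0.4, -0.4]
width: 0.4
```

>>> carry_out(
  targets=[
    [[0,0,0],[0,0,-1],0],
    [[0,0,0],[0,0,-1],0],
    [[0,0,0],[0,0,-1],0],
  ],
)

```text
t: 4.95
ee_pos: [612.2, 380.5, 63.4]
orientation: [0.054, 3.141, 0.001]
ft_force: [-1.6, -0.9, 5.5]
width: 0.5
```

>>> carry_out(
  targets=[
    [[0,0,0],[0,0,-0.6],0],
    [[0,0,0],[0,0,-0.6],0],
    [[0,0,0],[0,0,-0.6],0],
  ],
)

```text
t: 5.2
ee_pos: [612.3, 380.6, 63.4]
orientation: [0.054, 3.14, 0.001]
ft_force: [-3.6, -1.5, 10.4]
width: 0.0
```

>>> carry_out(
  targets=[
    [[0,0,0],[-3,0,0],0],
    [[0,0,0],[-7,0,0],0],
    [[0,0,0],[-11,0,0],0],
    [[0,0,0],[-15,0,0],0],
    [[0,0,0],[-19,0,0],0],
    [[0,0,0],[-23,0,0],0],
    [[0,0,0],[-27,0,0],0],
    [[0,0,0],[-30,0,0],0],
  ],
)

```text
t: 5.87
ee_pos: [583.4, 381.1, 63.4]
orientation: [0.054, 3.138, 0.003]
ft_force: [1.5, -0.1, 4.8]
width: 0.6
```

```bash
python3 - <<'E'
from h import *
st(); im=vision.get_image("scene")
cv2.imwrite("pics/c2.png",cv2.resize(im[130:300,230:410,::-1],None,fx=4,fy=3.5,interpolation=cv2.INTER_CUBIC))
E
```

```text
{'t': 5.867, 'qpos': [0.562, 0.712, 1.541, -0.0, 0.885, -0.974], 'ee_pos': [583.394, 381.103, 63.43], 'orientation': [0.054, 3.138, 0.003], 'ft_force': [1.538, -0.113, 4.779], 'width': 0.565}
```

View pics/c2.png

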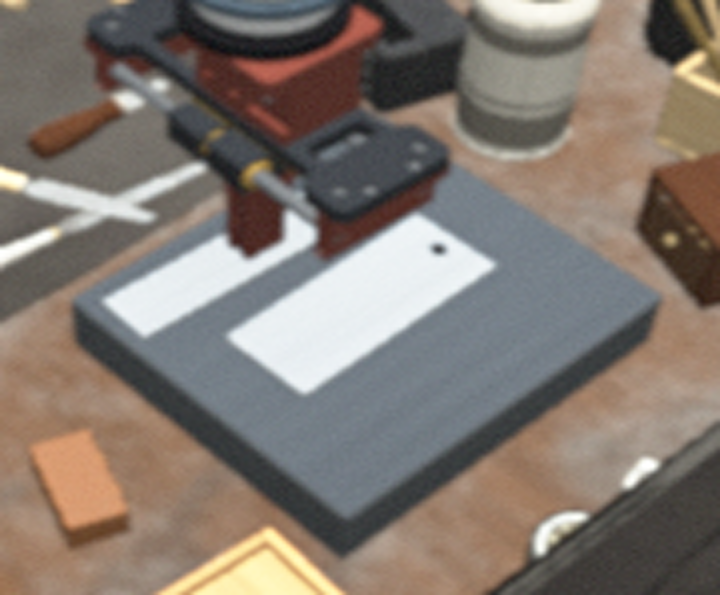

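The narrow scraper follows the finger: its near end (125,320) is now almost at the slab edge, and the wide one hasn't moved. I'll carry on with a little more press.

>>> carry_out(
  targets=[
    [[0,0,0],[-3,0,-0.6],0],
    [[0,0,0],[-7,0,-0.6],0],
    [[0,0,0],[-11,0,-0.6],0],
    [[0,0,0],[-15,0,-0.7],0],
    [[0,0,0],[-19,0,-0.7],0],
    [[0,0,0],[-23,0,-0.7],0],
    [[0,0,0],[-27,0,-0.8],0],
    [[0,0,0],[-30,0,-0.8],0],
    [[0,0,0],[-30,0,-0.8],0],
  ],
)

```text
t: 6.67
ee_pos: [553.9, 381.6, 63.4]
orientation: [0.054, 3.137, 0.004]
ft_force: [-1.0, -0.2, 9.3]
width: 0.5
```

>>> carry_out(
  targets=[
    [[0,0,0],[-3,0,0],0],
    [[0,0,0],[-7,0,0],0],
    [[0,0,0],[-11,0,0],0],
    [[0,0,0],[-15,0,0],0],
    [[0,0,0],[-19,0,0],0],
    [[0,0,0],[-22,0,0],0],
    [[0,0,0],[-22,0,0],0],
  ],
)

```text
t: 7.25
ee_pos: [531.9, 381.7, 63.4]
orientation: [0.054, 3.136, 0.005]
ft_force: [1.0, 0.6, 9.7]
width: 0.5
```

```bash
python3 - <<'E'
from h import *
st(); im=vision.get_image("scene")
cv2.imwrite("pics/c3.png",cv2.resize(im[130:300,230:410,::-1],None,fx=4,fy=3.5,interpolation=cv2.INTER_CUBIC))
E
```

```text
{'t': 7.25, 'qpos': [0.604, 0.662, 1.647, -0.0, 0.827, -0.932], 'ee_pos': [531.877, 381.703, 63.351], 'orientation': [0.054, 3.136, 0.005], 'ft_force': [1.013, 0.589, 9.749], 'width': 0.509}
```

View pics/c3.png

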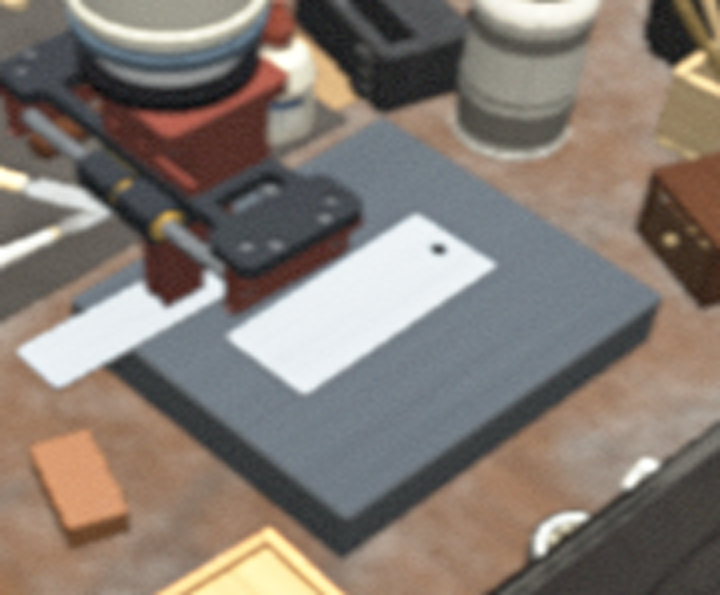

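The narrow scraper now clearly overhangs, with its near end at about (40,370) in the crop. I'll lift and measure.

>>> carry_out(
  targets=[
    [[0,0,0],[0,0,10],0],
    [[0,0,0],[0,0,50],0],
    [[0,0,0],[-10,40,80],60],
    [[0,0,0],[-30,60,80],60],
    [[0,0,0],[-30,60,80],60],
    [[0,0,0],[-30,60,80],60],
  ],
)

```text
t: 7.8
ee_pos: [499.1, 441.6, 142.1]
orientation: [0.05, 3.14, 0.001]
ft_force: [-0.3, -1.3, -1.1]
width: 23.4
```

```bash
cat >> h.py <<'E'
def white(n,z,box,thr=150,f=None):
    I=vision.get_image(n); K,R,t=cam(n); c=-R.T@t
    m=(I.min(2)>thr).astype(np.uint8); num,l,s,cc=cv2.connectedComponentsWithStats(m)
    if f: cv2.imwrite(f"pics/{f}.png",cv2.resize(I[100:375,200:400,::-1],None,fx=3,fy=2.1,interpolation=cv2.INTER_CUBIC))
    for i in range(1,num):
        if s[i,4]<150: continue
        ys,xs=np.where(l==i); P=np.stack([xs,ys,np.ones_like(xs)]).astype(float)
        d=R.T@np.linalg.inv(K)@P; W=(c[:,None]+d*((z-c[2])/d[2]))[:2].T
        mu=W.mean(0)
        if box[0]<mu[0]<box[1] and box[2]<mu[1]<box[3]:
            r=cv2.minAreaRect(W.astype(np.float32)); print(n,np.round(r[0],1),np.round(r[1],1),round(r[2],2),'mean',mu.round(1),'min',W.min(0).round(1),'max',W.max(0).round(1))
E
python3 - <<'E'
from h import *
st(); white("scene",63,(430,700,270,450),f="c4"); white("top",63,(430,700,270,450))
snap("top","t4")
E
```

```text
{'t': 7.8, 'qpos': [0.707, 0.574, 1.585, -0.0, 0.981, -0.832], 'ee_pos': [499.134, 441.594, 142.063], 'orientation': [0.05, 3.14, 0.001], 'ft_force': [-0.325, -1.32, -1.117], 'width': 23.409}
scene [596.4 318.4] [134.   55.4] 1.09 mean [594.2 317.9] min [529.2 289.6] max [663.9 347.2]
scene [515.8 382.6] [ 35.4 132.9] 87.76 mean [513.1 382.4] min [449.4 362.9] max [582.4 402.1]
```

View pics/c4.png

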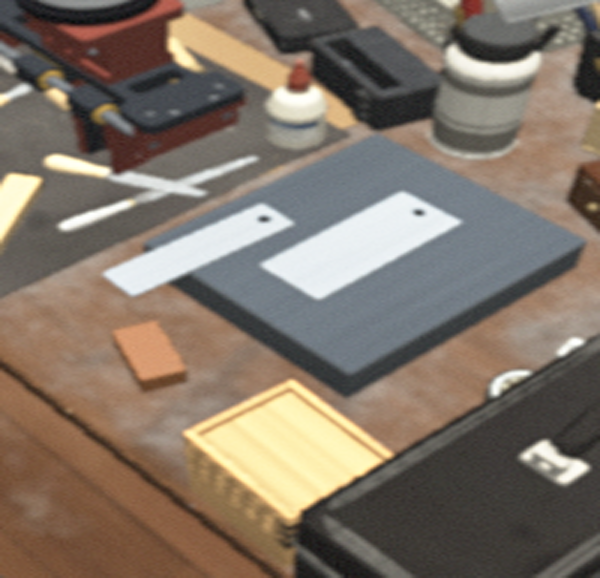

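View pics/t4.png

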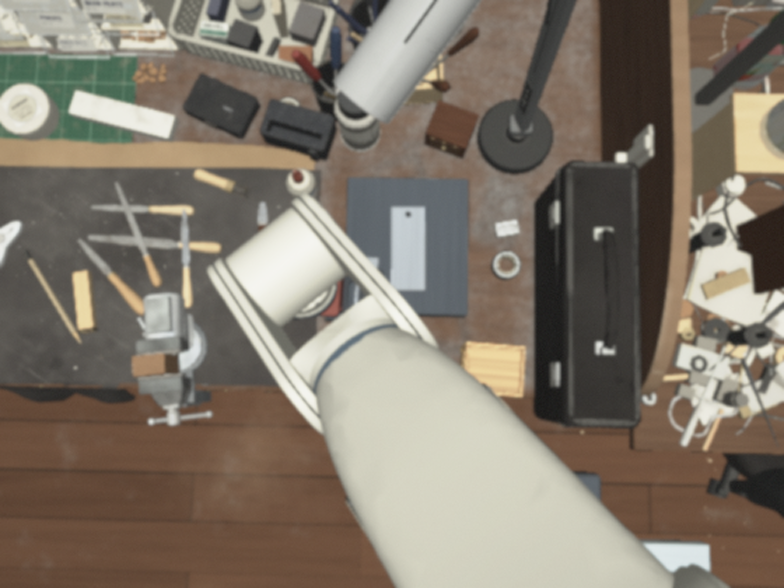

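The scraper lies at (514,382) with yaw about -2° and overhangs roughly 42 mm. Next I grip it by its sides at the near end.

>>> carry_out(
  targets=[
    [[0,0,0],[-18,-28,0],60],
    [[0,0,0],[-37,-56.4,0],60],
    [[0,0,0],[-37,-56.4,0],60],
    [[0,0,0],[-37,-56.4,-10],60],
    [[0,0,0],[-37,-56.4,-40],60],
    [[0,0,0],[-37,-56.4,-75],60],
    [[0,0,0],[-37,-56.4,-95],60],
    [[0,0,0],[-37,-56.4,-95],60],
    [[0,0,0],[-37,-56.4,-95],60],
  ],
)

```text
t: 8.7
ee_pos: [463.0, 383.6, 44.7]
orientation: [-0.055, -3.139, 0.003]
ft_force: [-0.0, 0.2, 0.5]
width: 60.0
```

```bash
python3 - <<'E'
from h import *
st(); white("scene",63,(430,700,270,450),f="c5")
E
```

```text
{'t': 8.7, 'qpos': [0.672, 0.635, 1.771, -0.0, 0.738, -0.864], 'ee_pos': [463.045, 383.566, 44.67], 'orientation': [-0.055, -3.139, 0.003], 'ft_force': [-0.031, 0.249, 0.467], 'width': 60.036}
scene [596.4 318.2] [133.8  55.6] 1.39 mean [594.2 317.8] min [529.2 289.6] max [663.9 347.2]
scene [561.9 380.9] [34.9 40.4] 86.94 mean [565.2 381.8] min [542.4 362.9] max [582.4 398.2]
```

View pics/c5.png

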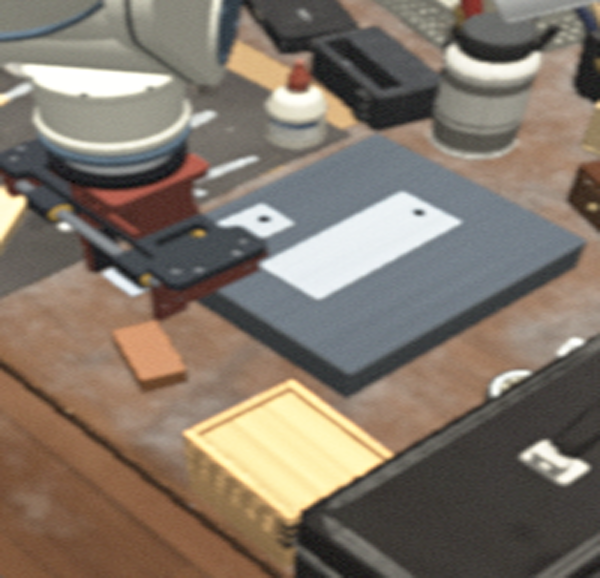

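The fingers straddle the overhanging end at (125,280). Closing.

>>> carry_out(
  targets=[
    [[0,0,0],[0,0,0],20],
    [[0,0,0],[0,0,0],20],
    [[0,0,0],[0,0,0],20],
    [[0,0,0],[0,0,0],20],
    [[0,0,0],[0,0,0],20],
    [[0,0,0],[0,0,0],20],
    [[0,0,0],[0,0,0],20],
    [[0,0,0],[0,0,0],20],
  ],
)

```text
t: 9.42
ee_pos: [463.3, 384.3, 46.7]
orientation: [0.054, 3.14, 0.001]
ft_force: [0.1, 0.9, 2.2]
width: 31.1
```

Gripped, at 31 mm for a 32 mm plate. I'll lift, then look.

>>> carry_out(
  targets=[
    [[0,0,0],[0,0,5],20],
    [[0,0,0],[0,0,15],20],
    [[0,0,0],[0,0,35],20],
    [[0,0,0],[0,0,60],20],
    [[0,0,0],[0,0,70],20],
    [[0,0,0],[0,0,70],20],
    [[0,0,0],[0,0,70],20],
  ],
)

```text
t: 10.0
ee_pos: [463.1, 384.1, 116.7]
orientation: [0.054, 3.14, 0.001]
ft_force: [-0.7, -0.2, -0.2]
width: 31.5
```

```bash
python3 - <<'E'
from h import *
st(); white("scene",63,(430,700,270,450),f="c6")
E
```

```text
{'t': 10.0, 'qpos': [0.673, 0.525, 1.751, -0.0, 0.864, -0.864], 'ee_pos': [463.092, 384.098, 116.704], 'orientation': [0.054, 3.14, 0.001], 'ft_force': [-0.718, -0.185, -0.2], 'width': 31.481}
scene [596.4 318.4] [134.   55.4] 1.09 mean [594.2 317.9] min [529.2 290. ] max [663.9 347.2]
```

View pics/c6.png

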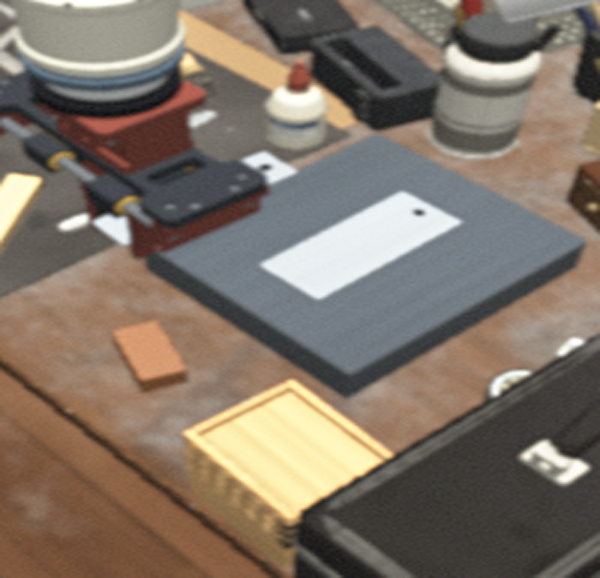

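```bash
python3 - <<'E'
from h import *
vision.get_image("scene")
for z in(115,125,132,138): print(z,ray((288.2,179.9),"scene",z).round(1))
# initial hole in scene: crop c4 px (264,219)
print(ray((200+264/3,100+219/2.1),"scene",63).round(1))
E
```

```text
115 [579.2 391.5 115. ]
125 [572.7 384.5 125. ]
132 [568.1 379.6 132. ]
138 [564.2 375.5 138. ]
[568.8 379.6  63. ]
```

The plate hangs level. Turning it toward the slot axis.

>>> carry_out(
  targets=[
    [[0,0,-6],[-4,0,0],20],
    [[0,0,-12],[-8,0,0],20],
    [[0,0,-18],[-12,0,0],20],
    [[0,0,-24],[-16,0,0],20],
    [[0,0,-30],[-20,0,0],20],
    [[0,0,-36],[-24,0,0],20],
    [[0,0,-42],[-28,0,0],20],
    [[0,0,-48],[-32,0,0],20],
    [[0,0,-54],[-36,0,0],20],
    [[0,0,-60],[-40,0,0],20],
  ],
)

```text
t: 10.93
ee_pos: [422.0, 383.3, 114.7]
orientation: [-1.624, -2.688, 0.004]
ft_force: [-0.0, -0.5, -0.2]
width: 31.4
```

>>> carry_out(
  targets=[
    [[0,0,-6],[-4,-2,0],20],
    [[0,0,-12],[-4,-6,0],20],
    [[0,0,-18],[-4,-12,0],20],
    [[0,0,-24],[-4,-18,0],20],
    [[0,0,-30.6],[-4,-20,0],20],
    [[0,0,-30.6],[-4,-20,0],20],
    [[0,0,-30.6],[-4,-20,0],20],
  ],
)

```text
t: 11.52
ee_pos: [418.5, 363.5, 115.2]
orientation: [-2.267, -2.174, 0.003]
ft_force: [0.9, -0.3, -0.7]
width: 31.2
```

```bash
python3 - <<'E'
from h import *
st(); white("scene",133,(370,700,200,450),f="c7"); white("top",133,(370,700,200,450)); snap("top","t7")
E
```

```text
{'t': 11.517, 'qpos': [0.694, 0.471, 1.857, 0.0, 0.816, 0.736], 'ee_pos': [418.479, 363.529, 115.229], 'orientation': [-2.267, -2.174, 0.003], 'ft_force': [0.87, -0.32, -0.73], 'width': 31.193}
scene [638.4 427.1] [45.6 37.3] 48.34 mean [638.1 426.1] min [616.8 405. ] max [663.5 452.4]
scene [552.4 280.6] [120.3  49.7] 1.16 mean [550.4 280.2] min [492.1 255.2] max [613.  306.6]
scene [415.8 311.3] [132.4  34.4] 87.07 mean [415.7 306.4] min [395.8 244.8] max [435.4 377.3]
top [427.6 322. ] [371.9 283.3] 34.49 mean [415.2 328.4] min [201.5 157.6] max [640.6 481.6]
```

View pics/c7.png

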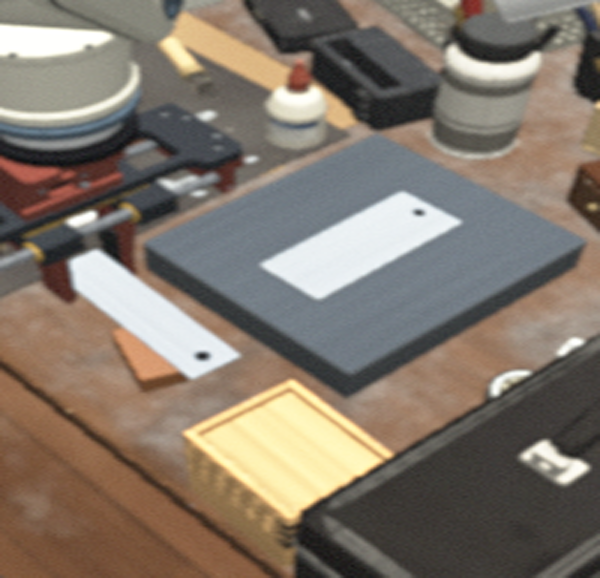

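View pics/t7.png

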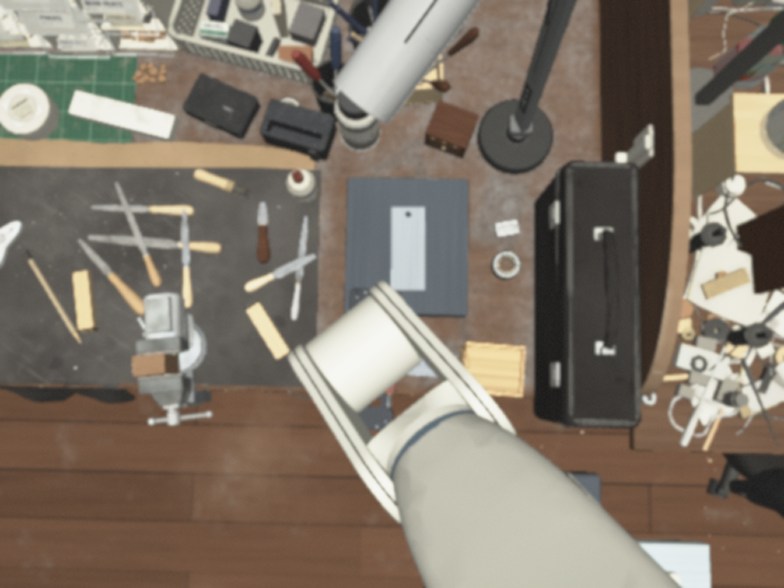

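The plate points straight along the rack's slot axis: the camera puts its centre at (416,311) and its axis at 87°, and the hole end is at (203,356). Lowering in front of the mouth.

>>> carry_out(
  targets=[
    [[0,0,0],[0,0,-20],20],
    [[0,0,0],[0,0,-45],20],
    [[0,0,0],[0,0,-70],20],
    [[0,0,0],[0,0,-82],20],
    [[0,0,0],[0,0,-86],20],
    [[0,0,0],[0,0,-86],20],
    [[0,0,0],[0,0,-86],20],
    [[0,0,0],[0,0,-86],20],
  ],
)

```text
t: 12.33
ee_pos: [419.7, 364.7, 31.4]
orientation: [2.271, 2.171, 0.003]
ft_force: [0.3, 0.9, -1.2]
width: 31.3
```

```bash
python3 - <<'E'
from h import *
st(); white("scene",46.6,(350,500,200,400),f="c8"); white("scene",46.6,(350,500,200,450),thr=170)
E
```

```text
{'t': 12.333, 'qpos': [0.694, 0.611, 1.88, 0.0, 0.649, 0.739], 'ee_pos': [419.745, 364.658, 31.448], 'orientation': [2.271, 2.171, 0.003], 'ft_force': [0.339, 0.925, -1.194], 'width': 31.292}
scene [433.5 269.6] [218.7  79.3] 86.93 mean [423.6 242.7] min [388.7 162.4] max [471.2 379.1]
scene [415.7 285.7] [189.3  36.6] 84.86 mean [416.4 304.3] min [391.3 192.7] max [436.5 379.1]
scene [438.  202.8] [77.7 41.9] 87.52 mean [437.9 201.6] min [415.8 163.8] max [460.4 242. ]
scene [406.7 203.4] [78.3 16.1] 85.63 mean [406.8 203.6] min [395.7 164.6] max [415.4 242.4]
```

View pics/c8.png

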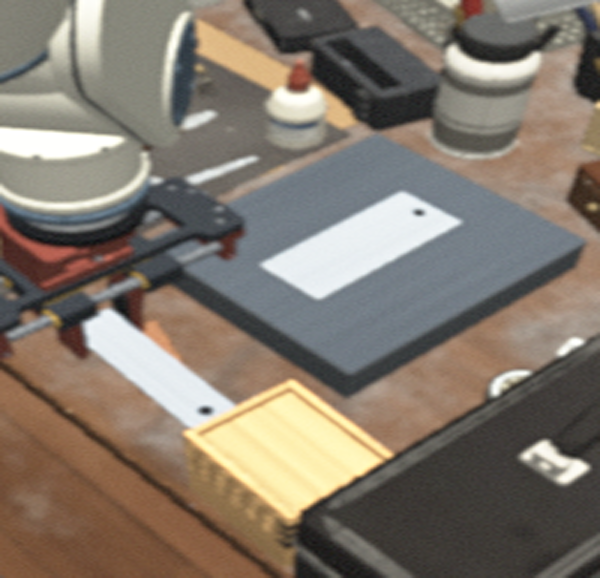

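```bash
python3 - <<'E'
from h import *
I=vision.get_image("scene")
sub=I[270:310,255:300].astype(int); 
cv2.imwrite("pics/c9.png",cv2.resize(I[260:330,240:310,::-1],None,fx=8,fy=8,interpolation=cv2.INTER_CUBIC))
for z in (40,44,47,50): print(z,ray((268.5,295.3),"scene",z).round(1))
a=np.radians(87.4)
for s,z in((107,46.6),(107,45)): print(proj([419-s*np.cos(a),364-s*np.sin(a),z],"scene"))
E
```

```text
40 [417.8 263.   40. ]
44 [416.4 261.2  44. ]
47 [415.3 259.9  47. ]
50 [414.3 258.6  50. ]
[269.03850702 296.90442758]
[269.05539864 297.37134377]
```

View pics/c9.png

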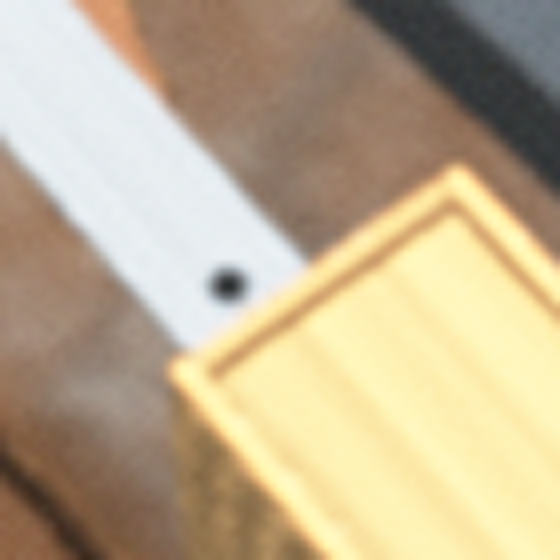

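Hole at (228,285) in the zoom, i.e. about (415.5,260): aligned to about 1 mm. Inserting, and checking force as I go.

>>> carry_out(
  targets=[
    [[0,0,0],[-0.2,-5,-0.3],20],
    [[0,0,0],[-0.4,-10,-0.3],20],
    [[0,0,0],[-0.7,-15,-0.3],20],
    [[0,0,0],[-0.9,-20,-0.3],20],
    [[0,0,0],[-1.1,-25,-0.3],20],
    [[0,0,0],[-1.3,-30,-0.3],20],
    [[0,0,0],[-1.5,-34,-0.3],20],
    [[0,0,0],[-1.5,-34,-0.3],20],
  ],
)

```text
t: 13.15
ee_pos: [417.2, 329.0, 29.9]
orientation: [-2.272, -2.17, 0.001]
ft_force: [-0.6, -0.2, 0.6]
width: 31.1
```

```bash
python3 - <<'E'
from h import *
st(); I=vision.get_image("scene")
cv2.imwrite("pics/c10.png",cv2.resize(I[240:350,210:330,::-1],None,fx=6,fy=5,interpolation=cv2.INTER_CUBIC))
E
```

```text
{'t': 13.15, 'qpos': [0.645, 0.592, 1.933, -0.0, 0.618, 0.691], 'ee_pos': [417.242, 329.014, 29.905], 'orientation': [-2.272, -2.17, 0.001], 'ft_force': [-0.562, -0.189, 0.578], 'width': 31.145}
```

View pics/c10.png

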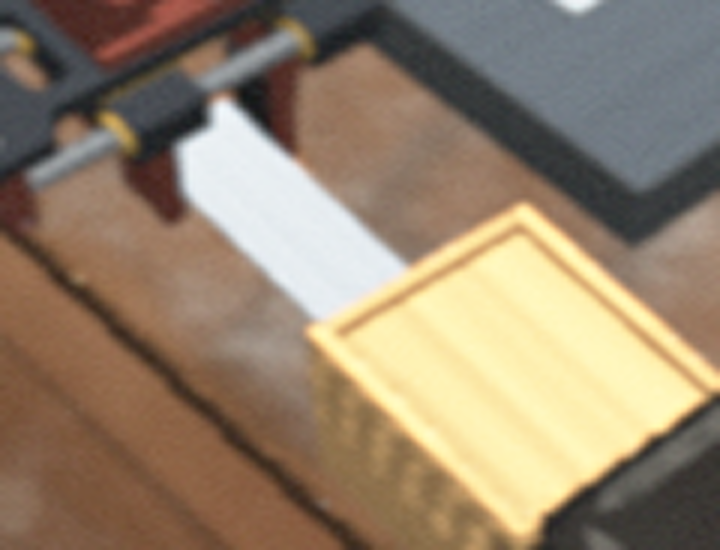

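No contact force and the plate is 17 mm inside the slot. Continuing to home.

>>> carry_out(
  targets=[
    [[0,0,0],[-0.3,-7,0],20],
    [[0,0,0],[-0.6,-14,0],20],
    [[0,0,0],[-0.9,-21,0],20],
    [[0,0,0],[-1.2,-28,0],20],
    [[0,0,0],[-1.6,-35,0],20],
    [[0,0,0],[-1.9,-42,0],20],
    [[0,0,0],[-2.2,-48,0],20],
    [[0,0,0],[-2.5,-53,0],20],
    [[0,0,0],[-2.5,-55,0],20],
    [[0,0,0],[-2.5,-55,0],20],
  ],
)

```text
t: 14.03
ee_pos: [414.9, 274.5, 30.0]
orientation: [-2.272, -2.17, 0.0]
ft_force: [0.2, -0.1, -0.3]
width: 31.4
```

>>> carry_out(
  targets=[
    [[0,0,0],[0,-1,0],20],
    [[0,0,0],[-0.1,-2,0],20],
    [[0,0,0],[-0.1,-3,0],20],
    [[0,0,0],[-0.2,-4,0],20],
    [[0,0,0],[-0.2,-4,0],20],
  ],
)

```text
t: 14.45
ee_pos: [414.7, 271.0, 30.0]
orientation: [2.271, 2.171, -0.0]
ft_force: [-0.4, -0.5, -1.4]
width: 31.5
```

```bash
python3 - <<'E'
from h import *
st(); I=vision.get_image("scene")
cv2.imwrite("pics/c11.png",cv2.resize(I[240:350,210:330,::-1],None,fx=6,fy=5,interpolation=cv2.INTER_CUBIC))
E
```

```text
{'t': 14.45, 'qpos': [0.555, 0.559, 2.012, -0.0, 0.57, 0.6], 'ee_pos': [414.716, 270.959, 29.963], 'orientation': [2.271, 2.171, -0.0], 'ft_force': [-0.376, -0.462, -1.429], 'width': 31.464}
```

View pics/c11.png

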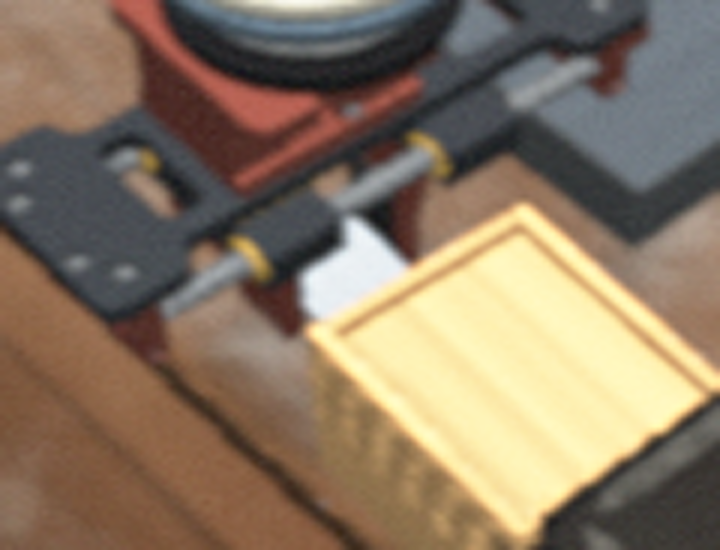

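>>> carry_out(
  targets=[
    [[0,0,0],[0,-1,0],20],
    [[0,0,0],[-0.1,-2,0],20],
    [[0,0,0],[-0.1,-2,0],20],
  ],
)

```text
t: 14.75
ee_pos: [415.3, 269.8, 30.2]
orientation: [-2.271, -2.17, -0.003]
ft_force: [-0.6, 5.1, -0.5]
width: 31.3
```

Contact with the back at 5 N, so it's home. Releasing, rising away and looking.

>>> carry_out(
  targets=[
    [[0,0,0],[0,0,0],60],
    [[0,0,0],[0,0,0],60],
    [[0,0,0],[0,0,0],60],
    [[0,0,0],[0,0,0],60],
    [[0,0,0],[0,10,10],60],
    [[0,0,0],[0,20,40],60],
    [[0,0,0],[0,40,80],60],
    [[0,0,0],[20,70,110],60],
    [[0,0,0],[40,100,110],60],
    [[0,0,0],[40,100,110],60],
  ],
)

```text
t: 15.58
ee_pos: [460.2, 375.5, 144.1]
orientation: [2.269, 2.171, 0.02]
ft_force: [0.6, 0.0, -0.0]
width: 60.1
```

```bash
python3 - <<'E'
from h import *
st(); white("scene",43,(350,500,200,320),f="c12",thr=175)
white("scene",63,(500,700,200,420))
I=vision.get_image("scene")
cv2.imwrite("pics/c13.png",cv2.resize(I[240:350,210:330,::-1],None,fx=6,fy=5,interpolation=cv2.INTER_CUBIC))
pl("scraper_narrow_centre","scene")
pl("wax_block_centre","scene")
E
```

```text
{'t': 15.583, 'qpos': [0.664, 0.472, 1.763, 0.0, 0.894, 0.708], 'ee_pos': [460.232, 375.457, 144.112], 'orientation': [2.269, 2.171, 0.02], 'ft_force': [0.578, 0.032, -0.017], 'width': 60.101}
scene [411.2 239.8] [91.6 35.2] 80.34 mean [412.  260.6] min [392.5 196.3] max [432.  285.1]
scene [439.6 204. ] [77.8 40.7] 86.67 mean [439.7 203. ] min [417.1 164.9] max [461.9 243.2]
scene [408.3 204.7] [77.9 12.7] 87.91 mean [407.8 205.2] min [401.3 165.7] max [415.5 243.6]
scene [596.4 318.3] [133.9  55.6] 1.3 mean [594.2 317.9] min [529.2 289.6] max [663.9 347.2]
wax_block_centre scene place [439.6 343.4  11.5] 0.64
```

View pics/c13.png

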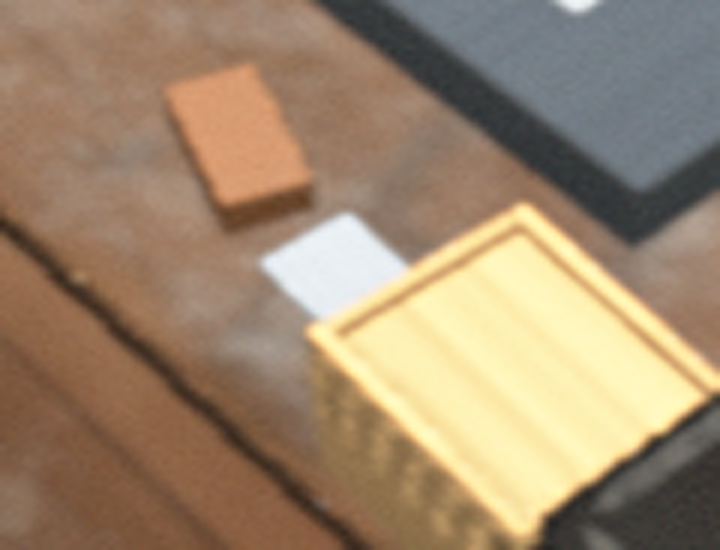

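View pics/c12.png

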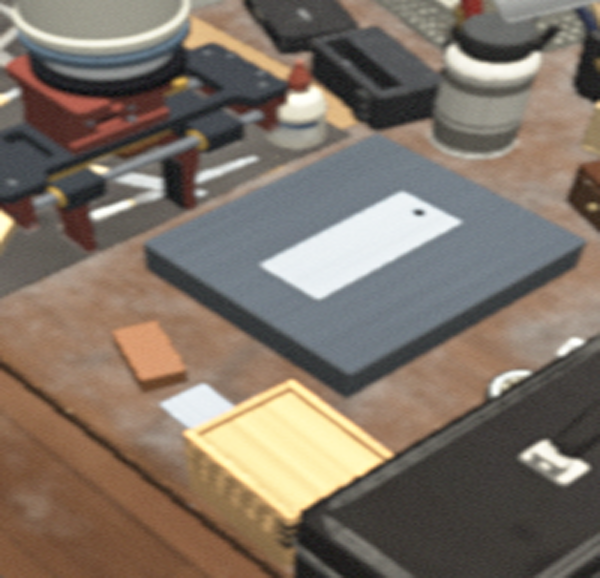

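The narrow scraper is home with about 53 mm sticking out, end edge near (305,235). Now the wide one: close the fingers, turn back and go above it.

>>> carry_out(
  targets=[
    [[0,0,6],[15,-5,0],0],
    [[0,0,12],[30,-10,0],0],
    [[0,0,18],[45,-15,0],0],
    [[0,0,24],[60,-20,0],0],
    [[0,0,30],[75,-25,0],0],
    [[0,0,36],[90,-30,0],0],
    [[0,0,42],[105,-35,0],0],
    [[0,0,48],[120,-40,0],0],
    [[0,0,54],[135,-45,0],0],
    [[0,0,60],[159.3,-51,0],0],
  ],
)

```text
t: 16.67
ee_pos: [612.2, 316.4, 138.6]
orientation: [-0.873, -3.015, 0.004]
ft_force: [-0.2, 1.4, -0.5]
width: 0.5
```

>>> carry_out(
  targets=[
    [[0,0,6],[0,0,-15],0],
    [[0,0,12],[0,0,-25],0],
    [[0,0,18],[0,0,-45],0],
    [[0,0,24],[0,0,-60],0],
    [[0,0,30],[0,0,-65],0],
    [[0,0,33.6],[0,0,-65],0],
    [[0,0,33.6],[0,0,-65],0],
    [[0,0,33.6],[0,0,-65],0],
  ],
)

```text
t: 17.33
ee_pos: [613.1, 317.0, 74.2]
orientation: [0.024, -3.14, 0.001]
ft_force: [-0.2, -0.3, 0.2]
width: 0.6
```

>>> carry_out(
  targets=[
    [[0,0,0],[0,0,-6],0],
    [[0,0,0],[0,0,-9],0],
    [[0,0,0],[0,0,-11],0],
    [[0,0,0],[0,0,-11.5],0],
    [[0,0,0],[0,0,-11.5],0],
    [[0,0,0],[0,0,-11.5],0],
  ],
)

```text
t: 17.83
ee_pos: [613.9, 318.0, 63.4]
orientation: [0.028, -3.141, 0.0]
ft_force: [0.2, -0.0, 0.6]
width: 0.6
```

>>> carry_out(
  targets=[
    [[0,0,0],[0,0,-1],0],
    [[0,0,0],[0,0,-1.6],0],
    [[0,0,0],[0,0,-1.6],0],
    [[0,0,0],[0,0,-1.6],0],
  ],
)

```text
t: 18.17
ee_pos: [614.2, 318.2, 63.4]
orientation: [-0.028, 3.141, 0.001]
ft_force: [-3.0, -1.6, 11.6]
width: 0.7
```

>>> carry_out(
  targets=[
    [[0,0,0],[-3,0,0],0],
    [[0,0,0],[-7,0,0],0],
    [[0,0,0],[-11,0,0],0],
    [[0,0,0],[-15,0,0],0],
    [[0,0,0],[-19,0,0],0],
    [[0,0,0],[-23,0,-0.2],0],
    [[0,0,0],[-27,0,-0.4],0],
    [[0,0,0],[-30,0,-0.6],0],
  ],
)

```text
t: 18.83
ee_pos: [586.4, 319.1, 63.4]
orientation: [-0.028, 3.136, 0.004]
ft_force: [2.9, 0.2, 9.4]
width: 0.3
```

>>> carry_out(
  targets=[
    [[0,0,0],[-3,0,0],0],
    [[0,0,0],[-7,0,0],0],
    [[0,0,0],[-11,0,0],0],
    [[0,0,0],[-15,0,0],0],
    [[0,0,0],[-19,0,0],0],
    [[0,0,0],[-23,0,0],0],
    [[0,0,0],[-27,0,0],0],
    [[0,0,0],[-30,0,0],0],
    [[0,0,0],[-30,0,0],0],
  ],
)

```text
t: 19.58
ee_pos: [556.0, 319.2, 63.4]
orientation: [-0.028, 3.136, 0.004]
ft_force: [1.1, 0.9, 10.7]
width: 0.2
```

>>> carry_out(
  targets=[
    [[0,0,0],[-3,0,0],0],
    [[0,0,0],[-7,0,0],0],
    [[0,0,0],[-11,0,0],0],
    [[0,0,0],[-15,0,0],0],
    [[0,0,0],[-19,0,0],0],
    [[0,0,0],[-23,0,0],0],
    [[0,0,0],[-23,0,0],0],
  ],
)

```text
t: 20.17
ee_pos: [533.0, 319.3, 63.4]
orientation: [-0.028, 3.136, 0.004]
ft_force: [0.7, -0.1, 9.7]
width: 0.4
```

>>> carry_out(
  targets=[
    [[0,0,0],[0,0,10],0],
    [[0,0,0],[0,0,50],0],
    [[0,0,0],[0,20,80],75],
    [[0,0,0],[-30,60,80],75],
    [[0,0,0],[-30,100,80],75],
    [[0,0,0],[-30,120,80],75],
    [[0,0,0],[-30,120,80],75],
  ],
)

```text
t: 20.75
ee_pos: [500.4, 442.9, 142.3]
orientation: [-0.033, 3.139, 0.005]
ft_force: [-0.5, 0.4, 0.6]
width: 30.3
```

```bash
python3 - <<'E'
from h import *
st(); white("scene",63,(430,700,230,450),f="c14"); white("top",63,(430,700,230,450))
E
```

```text
{'t': 20.75, 'qpos': [0.706, 0.575, 1.583, 0.001, 0.981, -0.886], 'ee_pos': [500.414, 442.862, 142.349], 'orientation': [-0.033, 3.139, 0.005], 'ft_force': [-0.497, 0.387, 0.594], 'width': 30.331}
scene [515.2 319.6] [133.4  55.4] 1.16 mean [513.  319.2] min [448.5 291.2] max [582.3 348.6]
```

View pics/c14.png

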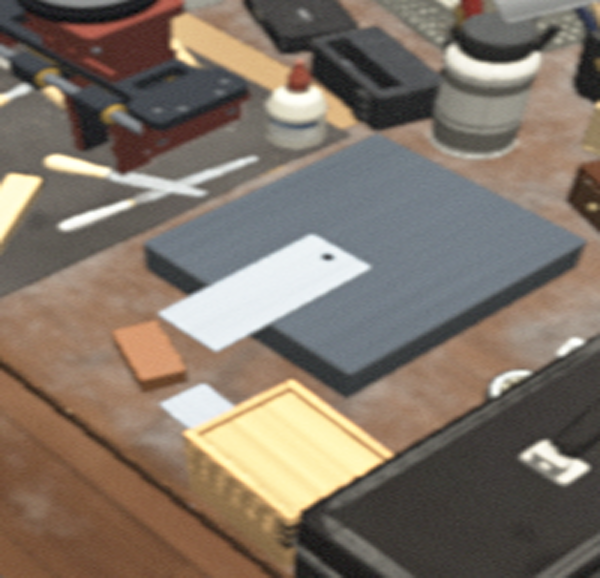

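The wide scraper overhangs by about 42 mm, with its centre at (513.5,319.2) and yaw +1°. Gripping its end.

>>> carry_out(
  targets=[
    [[0,0,0],[-12,-35,0],75],
    [[0,0,0],[-25,-75,0],75],
    [[0,0,0],[-38,-110,0],75],
    [[0,0,0],[-38,-119.7,0],75],
    [[0,0,0],[-38,-119.7,0],75],
    [[0,0,0],[-38,-119.7,-30],75],
    [[0,0,0],[-38,-119.7,-60],75],
    [[0,0,0],[-38,-119.7,-90],75],
    [[0,0,0],[-38,-119.7,-95],75],
    [[0,0,0],[-38,-119.7,-95],75],
  ],
)

```text
t: 21.68
ee_pos: [462.4, 317.9, 44.6]
orientation: [0.027, -3.138, 0.003]
ft_force: [-0.3, 0.5, 1.5]
width: 74.6
```

>>> carry_out(
  targets=[
    [[0,0,0],[0,0,0],40],
    [[0,0,0],[0,0,0],40],
    [[0,0,0],[0,0,0],40],
    [[0,0,0],[0,0,0],40],
    [[0,0,0],[0,0,0],40],
    [[0,0,0],[0,0,0],40],
    [[0,0,0],[0,0,0],40],
    [[0,0,0],[0,0,0],40],
  ],
)

```text
t: 22.35
ee_pos: [463.7, 318.9, 47.0]
orientation: [-0.028, 3.14, 0.002]
ft_force: [1.4, 1.3, 4.8]
width: 51.1
```

>>> carry_out(
  targets=[
    [[0,0,0],[0,0,5],40],
    [[0,0,0],[0,0,15],40],
    [[0,0,0],[0,0,35],40],
    [[0,0,0],[0,10,60],40],
    [[0,0,0],[0,20,70],40],
    [[0,0,0],[0,30,70],40],
    [[0,0,0],[0,40,70],40],
    [[0,0,0],[0,45.7,70],40],
    [[0,0,0],[0,45.7,70],40],
  ],
)

```text
t: 23.1
ee_pos: [462.2, 364.7, 115.2]
orientation: [0.03, -3.14, 0.001]
ft_force: [-0.1, -0.4, 0.2]
width: 51.3
```

>>> carry_out(
  targets=[
    [[0,0,-6],[-4,0,0],40],
    [[0,0,-12],[-8,0,0],40],
    [[0,0,-18],[-12,0,0],40],
    [[0,0,-24],[-16,0,0],40],
    [[0,0,-30],[-20,0,0],40],
    [[0,0,-36],[-24,0,0],40],
    [[0,0,-42],[-28,0,0],40],
    [[0,0,-48],[-32,0,0],40],
    [[0,0,-54],[-36,0,0],40],
    [[0,0,-60],[-40,0,0],40],
  ],
)

```text
t: 23.93
ee_pos: [422.0, 363.1, 115.0]
orientation: [-1.553, -2.73, 0.004]
ft_force: [-0.0, 0.0, 0.4]
width: 51.2
```

>>> carry_out(
  targets=[
    [[0,0,-6],[-4,0,0],40],
    [[0,0,-12],[-4,0,0],40],
    [[0,0,-18],[-4,0,0],40],
    [[0,0,-24],[-4,0,0],40],
    [[0,0,-30],[-4,0,0],40],
    [[0,0,-33.7],[-4,0,0],40],
    [[0,0,-33.7],[-4,0,0],40],
    [[0,0,-33.7],[-4,0,0],40],
  ],
)

```text
t: 24.6
ee_pos: [418.5, 363.4, 115.4]
orientation: [-2.27, -2.171, 0.003]
ft_force: [0.2, 0.6, -0.9]
width: 51.4
```

```bash
python3 - <<'E'
from h import *
st(); white("scene",132.6,(370,500,270,450),f="c15")
pl("slot_wide","scene");pl("wax_block_centre","scene")
E
```

```text
{'t': 24.6, 'qpos': [0.694, 0.471, 1.857, -0.0, 0.816, 0.738], 'ee_pos': [418.462, 363.392, 115.398], 'orientation': [-2.27, -2.171, 0.003], 'ft_force': [0.216, 0.649, -0.884], 'width': 51.427}
scene [415.5 311.9] [132.8  54.4] 87.01 mean [415.4 307.6] min [385.6 244.7] max [444.8 378.5]
slot_wide scene place [411.9 226.6  67.6] 0.82
wax_block_centre scene place [437.3 344.1  15.4] 0.62
```

View pics/c15.png

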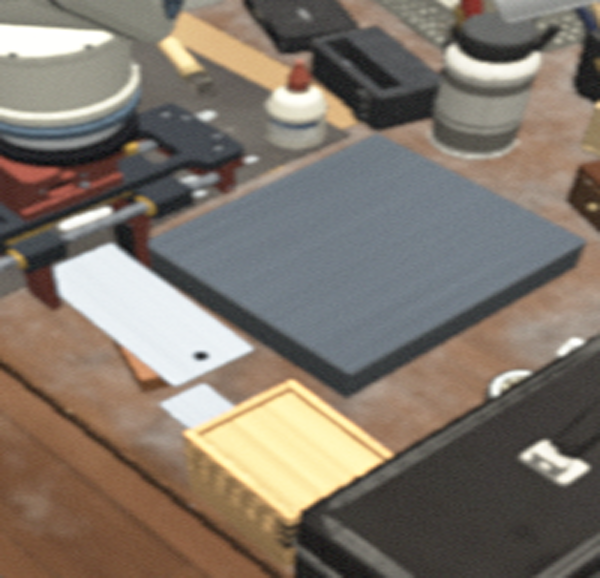

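The same pose as with the narrow one, with the hole end at (201,356), so the numbers proven there apply, 30 mm higher.

>>> carry_out(
  targets=[
    [[0,0,0],[0,0,-20],40],
    [[0,0,0],[0,0,-45],40],
    [[0,0,0],[0,0,-54],40],
    [[0,0,0],[0,0,-56.3],40],
    [[0,0,0],[0,0,-56.3],40],
    [[0,0,0],[0,0,-56.3],40],
    [[0,0,0],[0,0,-56.3],40],
  ],
)

```text
t: 25.33
ee_pos: [419.6, 364.5, 61.0]
orientation: [2.273, 2.169, 0.003]
ft_force: [0.5, 0.3, -0.6]
width: 51.2
```

>>> carry_out(
  targets=[
    [[0,0,0],[-0.2,-5,0],40],
    [[0,0,0],[-0.4,-9,0],40],
    [[0,0,0],[-0.6,-13,0],40],
    [[0,0,0],[-0.7,-16,0],40],
    [[0,0,0],[-0.9,-20,0],40],
    [[0,0,0],[-1.1,-24,0],40],
    [[0,0,0],[-1.1,-24,0],40],
  ],
)

```text
t: 25.92
ee_pos: [417.6, 339.1, 59.9]
orientation: [-2.273, -2.168, 0.001]
ft_force: [0.1, 0.1, -1.3]
width: 51.3
```

```bash
python3 - <<'E'
from h import *
st(); I=vision.get_image("scene")
cv2.imwrite("pics/c16.png",cv2.resize(I[240:350,210:330,::-1],None,fx=6,fy=5,interpolation=cv2.INTER_CUBIC))
E
```

```text
{'t': 25.917, 'qpos': [0.66, 0.544, 1.913, -0.0, 0.685, 0.707], 'ee_pos': [417.634, 339.079, 59.928], 'orientation': [-2.273, -2.168, 0.001], 'ft_force': [0.112, 0.051, -1.302], 'width': 51.258}
```

View pics/c16.png

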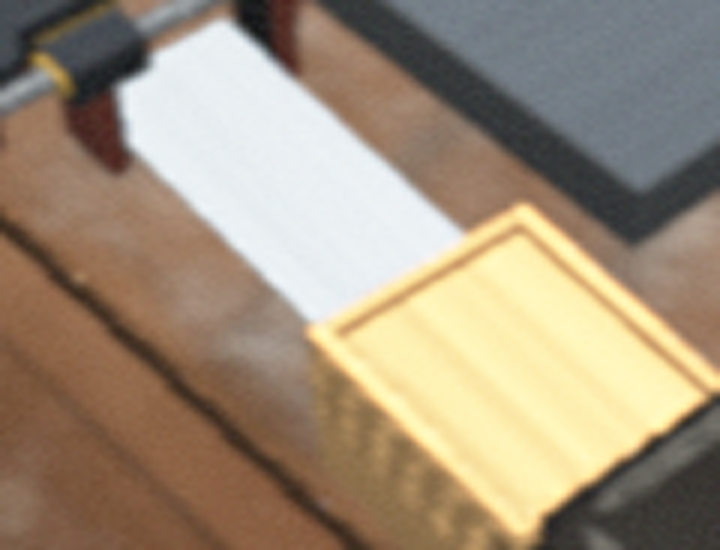

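The wide plate has entered the mouth (310–460, 230–320) without force. Pushing on.

>>> carry_out(
  targets=[
    [[0,0,0],[-0.3,-7,0],40],
    [[0,0,0],[-0.6,-14,0],40],
    [[0,0,0],[-0.9,-20,0],40],
    [[0,0,0],[-1.2,-26,0],40],
    [[0,0,0],[-1.5,-33,0],40],
    [[0,0,0],[-1.8,-40,0],40],
    [[0,0,0],[-2.1,-46,0],40],
    [[0,0,0],[-2.4,-52,0],40],
    [[0,0,0],[-2.7,-58,0],40],
    [[0,0,0],[-2.7,-60,0],40],
  ],
)

```text
t: 26.8
ee_pos: [414.9, 279.0, 59.9]
orientation: [-2.273, -2.168, 0.001]
ft_force: [0.1, -0.5, -1.1]
width: 51.3
```

>>> carry_out(
  targets=[
    [[0,0,0],[-0.2,-4,0],40],
    [[0,0,0],[-0.3,-7,0],40],
    [[0,0,0],[-0.4,-9,0],40],
    [[0,0,0],[-0.4,-9,0],40],
  ],
)

```text
t: 27.13
ee_pos: [414.7, 270.7, 59.9]
orientation: [-2.273, -2.169, 0.0]
ft_force: [0.1, -1.5, -1.1]
width: 51.1
```

>>> carry_out(
  targets=[
    [[0,0,0],[0,-1,0],40],
    [[0,0,0],[-0.1,-2,0],40],
    [[0,0,0],[-0.1,-2,0],40],
  ],
)

```text
t: 27.38
ee_pos: [414.7, 269.1, 60.0]
orientation: [2.273, 2.169, 0.0]
ft_force: [0.5, -0.1, -0.6]
width: 51.0
```

>>> carry_out(
  targets=[
    [[0,0,0],[0,-1,0],40],
    [[0,0,0],[-0.1,-2,0],40],
    [[0,0,0],[-0.1,-2,0],40],
  ],
)

```text
t: 27.63
ee_pos: [415.4, 268.9, 60.5]
orientation: [-2.274, -2.166, -0.006]
ft_force: [-1.6, 10.5, 0.1]
width: 51.4
```

Back contact at 10 N, so it's home. Releasing and going up to look.

>>> carry_out(
  targets=[
    [[0,0,0],[0,0.5,0],75],
    [[0,0,0],[0,0.5,0],75],
    [[0,0,0],[0,0.5,0],75],
    [[0,0,0],[0,0.5,0],75],
    [[0,0,0],[0,10,15],75],
    [[0,0,0],[0,20,50],75],
    [[0,0,0],[0,40,80],75],
    [[0,0,0],[20,70,100],75],
    [[0,0,0],[40,100,100],75],
    [[0,0,0],[40,100,100],75],
  ],
)

```text
t: 28.47
ee_pos: [459.1, 372.5, 162.7]
orientation: [2.271, 2.17, 0.015]
ft_force: [-0.0, -0.8, -0.3]
width: 75.4
```

```bash
python3 - <<'E'
from h import *
st(); white("scene",73,(350,500,200,320),thr=175)
I=vision.get_image("scene")
cv2.imwrite("pics/c17.png",cv2.resize(I[240:350,210:330,::-1],None,fx=6,fy=5,interpolation=cv2.INTER_CUBIC))
for d in regions_of("wax_block_centre","scene")[:1]:
    m=d["mask"].astype(np.uint8); c,_=cv2.findContours(m,0,1); c=max(c,key=cv2.contourArea)[:,0,:]
    W=np.array([ray(p,"scene",22)[:2] for p in c.astype(float)]).astype(np.float32); r=cv2.minAreaRect(W); print(r)
pl("wax_block_centre","scene")
E
```

```text
{'t': 28.467, 'qpos': [0.661, 0.444, 1.757, 0.0, 0.931, 0.707], 'ee_pos': [459.134, 372.486, 162.742], 'orientation': [2.271, 2.17, 0.015], 'ft_force': [-0.043, -0.832, -0.325], 'width': 75.39}
scene [412.7 234.4] [100.9  54.9] 86.12 mean [412.6 257.2] min [382.9 185.8] max [442.6 285.2]
((434.34759521484375, 338.1376647949219), (65.07723999023438, 34.81123733520508), 71.34770965576172)
wax_block_centre scene place [436.7 343.6  13. ] 0.85
```

View pics/c17.png

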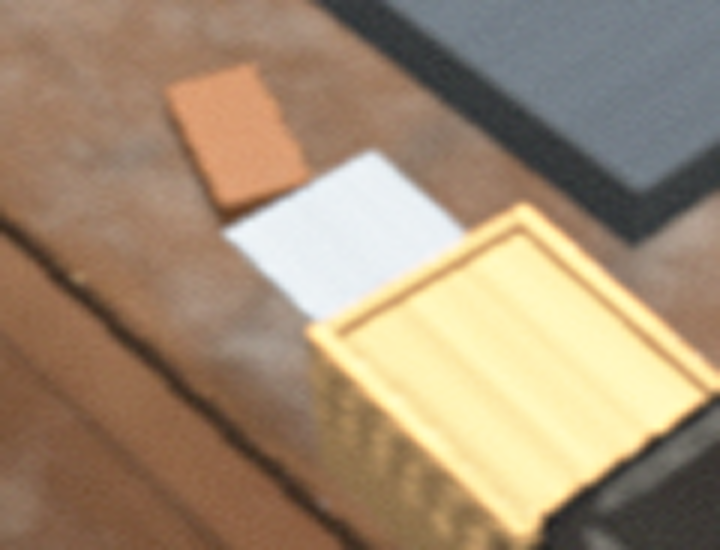

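The wide scraper is home, its outer edge at y≈285 as with the narrow one. The wax's top face has corners at (168,88), (252,62), (308,182) and (222,208).

```bash
python3 - <<'E'
from h import *
vision.get_image("scene")
W=np.array([ray((210+(x+.5)/6-.5,240+(y+.5)/5-.5),"scene",22)[:2] for x,y in [(168,88),(252,62),(310,180),(222,208)]])
print(W.round(1),W.mean(0).round(1))
for i in range(4):
    d=W[(i+1)%4]-W[i]; print(np.linalg.norm(d).round(1),np.degrees(np.arctan2(d[1],d[0])).round(1))
E
```

```text
[[433.6 371.1]
 [460.9 362.8]
 [440.9 310.6]
 [413.4 319.2]] [437.2 340.9]
28.5 -17.0
55.9 -111.0
28.8 162.7
55.7 68.7
```

>>> carry_out(
  targets=[
    [[0,0,-6],[-8,-12,0],50],
    [[0,0,-12],[-17.4,-26,0],50],
    [[0,0,-17],[-17.4,-26,-20],50],
    [[0,0,-17],[-17.4,-26,-55],50],
    [[0,0,-17],[-17.4,-26,-90],50],
    [[0,0,-17],[-17.4,-26,-110],50],
    [[0,0,-17],[-17.4,-26,-110],50],
    [[0,0,-17],[-17.4,-26,-110],50],
  ],
)

```text
t: 29.38
ee_pos: [436.0, 339.6, 49.1]
orientation: [2.569, 1.808, -0.006]
ft_force: [0.4, 0.2, 0.1]
width: 49.7
```

```bash
python3 - <<'E'
from h import *
st(); snap("scene","s18"); I=vision.get_image("scene")
cv2.imwrite("pics/c18.png",cv2.resize(I[210:320,200:320,::-1],None,fx=6,fy=5,interpolation=cv2.INTER_CUBIC))
E
```

```text
{'t': 29.383, 'qpos': [0.64, 0.579, 1.88, -0.0, 0.686, 0.984], 'ee_pos': [435.992, 339.642, 49.106], 'orientation': [2.569, 1.808, -0.006], 'ft_force': [0.365, 0.188, 0.118], 'width': 49.71}
```

View pics/c18.png

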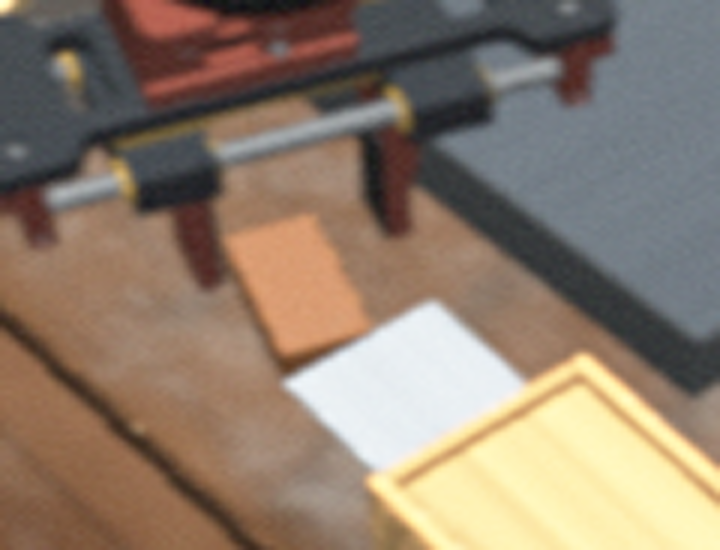

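The fingers stand either side of the wax, aligned with its width. Lowering and gripping.

>>> carry_out(
  targets=[
    [[0,0,0],[0,0,-15],50],
    [[0,0,0],[0,0,-30],50],
    [[0,0,0],[0,0,-39],50],
    [[0,0,0],[0,0,-39],50],
    [[0,0,0],[0,0,-39],20],
    [[0,0,0],[0,0,-39],20],
    [[0,0,0],[0,0,-39],20],
    [[0,0,0],[0,0,-39],20],
    [[0,0,0],[0,0,-39],20],
    [[0,0,0],[0,0,-39],20],
  ],
)

```text
t: 30.32
ee_pos: [437.7, 341.4, 11.9]
orientation: [-2.568, -1.809, -0.002]
ft_force: [-0.3, 0.5, 6.8]
width: 29.8
```

>>> carry_out(
  targets=[
    [[0,0,0],[0,0,0],20],
    [[0,0,0],[0,0,10],20],
    [[0,0,0],[0,0,40],20],
    [[0,0,0],[0,0,75],20],
    [[0,0,0],[0,0,110],20],
    [[0,0,0],[0,0,120],20],
    [[0,0,0],[0,0,120],20],
    [[0,0,0],[0,0,120],20],
  ],
)

```text
t: 30.98
ee_pos: [437.1, 340.9, 131.2]
orientation: [-2.568, -1.809, -0.002]
ft_force: [-0.8, -0.2, -1.6]
width: 29.9
```

```bash
python3 - <<'E'
from h import *
st(); snap("scene","s19")
E
```

```text
{'t': 30.983, 'qpos': [0.641, 0.445, 1.851, 0.0, 0.844, 0.984], 'ee_pos': [437.105, 340.942, 131.243], 'orientation': [-2.568, -1.809, -0.002], 'ft_force': [-0.843, -0.238, -1.579], 'width': 29.895}
```

View pics/s19.png

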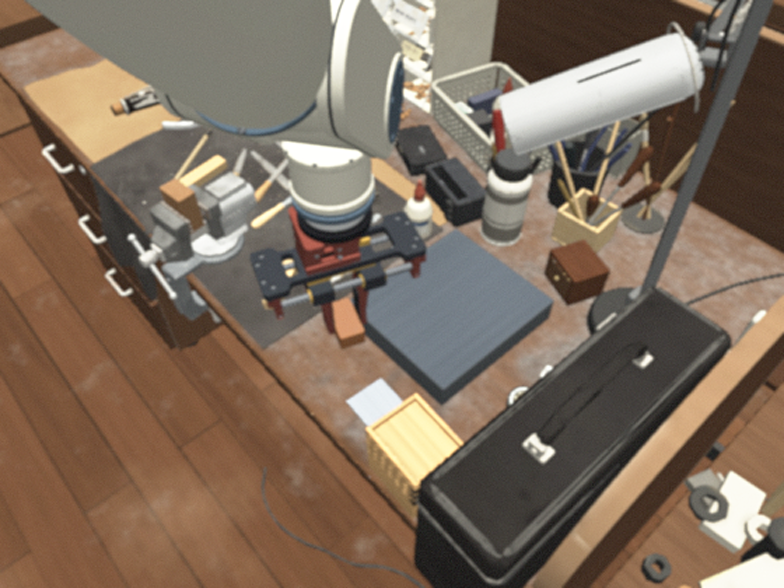

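```bash
python3 - <<'E'
from h import *
vision.get_image("top")
print(ray((537/1.4,370/1.4),"top",0))
for z in(60,80,100,120,140): print(z,ray((566/1.4,370/1.4),"top",z))
E
```

```text
[411.99308536 106.05608327   0.        ]
60 [412.00128394  74.47368763  60.        ]
80 [411.66870862  79.34430959  80.        ]
100 [411.3361333   84.21493155 100.        ]
120 [411.00355797  89.08555351 120.        ]
140 [410.67098265  93.95617546 140.        ]
```

The toolbox is at y<106, so there's room. Carrying the wax over the tray.

>>> carry_out(
  targets=[
    [[0,0,3],[-4,-25,0],20],
    [[0,0,7],[-9,-50,0],20],
    [[0,0,11],[-13,-75,0],20],
    [[0,0,14],[-17,-100,0],20],
    [[0,0,17],[-21,-125,0],20],
    [[0,0,17],[-26,-148,0],20],
    [[0,0,17],[-26,-153,0],20],
    [[0,0,17],[-26,-153,0],20],
    [[0,0,17],[-26,-153,0],20],
  ],
)

```text
t: 31.83
ee_pos: [411.3, 188.2, 130.3]
orientation: [-2.274, -2.167, 0.001]
ft_force: [-0.3, 0.5, -0.9]
width: 29.9
```

```bash
python3 - <<'E'
from h import *
st(); I=vision.get_image("scene")
cv2.imwrite("pics/c20.png",cv2.resize(I[220:350,210:350,::-1],None,fx=5,fy=4.5,interpolation=cv2.INTER_CUBIC))
E
```

```text
{'t': 31.833, 'qpos': [0.403, 0.321, 2.068, 0.0, 0.754, 0.45], 'ee_pos': [411.262, 188.186, 130.264], 'orientation': [-2.274, -2.167, 0.001], 'ft_force': [-0.305, 0.476, -0.941], 'width': 29.856}
```

View pics/c20.png

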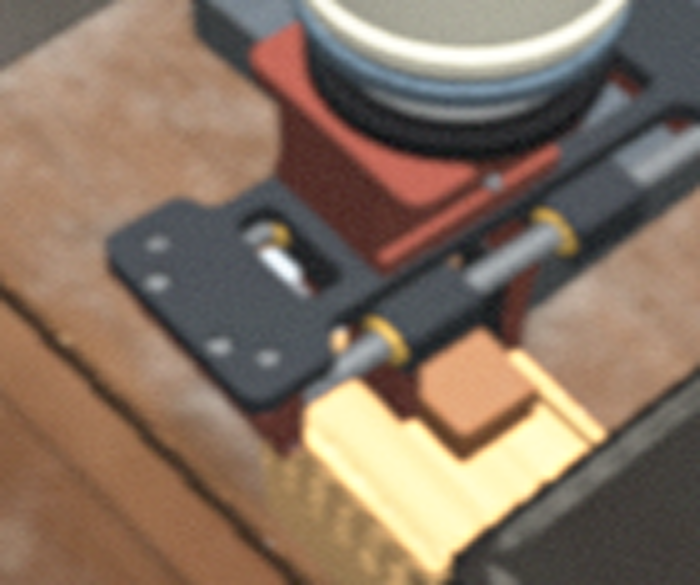

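The wax, at (475,390), is held over the tray. Lowering by 35 mm until it sits.

>>> carry_out(
  targets=[
    [[0,0,0],[0,0,-10],20],
    [[0,0,0],[0,0,-20],20],
    [[0,0,0],[0,0,-28],20],
    [[0,0,0],[0,0,-33],20],
    [[0,0,0],[0,0,-34],20],
    [[0,0,0],[0,0,-34.5],20],
    [[0,0,0],[0,0,-34.5],20],
  ],
)

```text
t: 32.47
ee_pos: [410.4, 188.2, 96.2]
orientation: [-2.272, -2.169, 0.003]
ft_force: [-2.7, 0.1, 8.1]
width: 29.7
```

On the tray floor (8 N). Releasing with a small opening and going straight up.

>>> carry_out(
  targets=[
    [[0,0,0],[0,0,0.5],38],
    [[0,0,0],[0,0,0.5],38],
    [[0,0,0],[0,0,0.5],38],
    [[0,0,0],[0,0,0.5],38],
    [[0,0,0],[0,0,5],38],
    [[0,0,0],[0,0,20],38],
    [[0,0,0],[0,0,50],38],
    [[0,0,0],[0,0,80],38],
    [[0,0,0],[0,20,110],38],
    [[0,0,0],[0,60,120],38],
  ],
)

```text
t: 33.3
ee_pos: [412.6, 247.1, 220.7]
orientation: [2.275, 2.163, 0.007]
ft_force: [2.4, 1.0, -0.3]
width: 38.4
```

>>> carry_out(
  targets=[
    [[0,0,0],[20,40,0],38],
    [[0,0,0],[40,80,0],38],
    [[0,0,0],[50,120,0],38],
    [[0,0,0],[50,160,0],38],
    [[0,0,0],[50,200,0],38],
    [[0,0,0],[50,240,0],38],
    [[0,0,0],[50,240,0],38],
    [[0,0,0],[50,240,0],38],
  ],
)

```text
t: 33.97
ee_pos: [460.5, 489.8, 215.9]
orientation: [2.27, 2.172, -0.001]
ft_force: [-0.7, -0.2, -0.1]
width: 37.9
```

```bash
python3 - <<'E'
from h import *
st(); I=vision.get_image("scene"); snap("top","t21")
cv2.imwrite("pics/c21.png",cv2.resize(I[220:350,210:350,::-1],None,fx=5,fy=4.5,interpolation=cv2.INTER_CUBIC))
T=vision.get_image("top"); cv2.imwrite("pics/c22.png",cv2.resize(T[210:300,310:400,::-1],None,fx=6,fy=6,interpolation=cv2.INTER_CUBIC))
white("scene",73,(350,500,200,320),thr=175)
for n in("scene","top"): 
    for q in("wax_block_centre","scraper_wide_centre","scraper_narrow_centre","rack_tray","tape_roll","brass_gauge","sanding_block"): pl(q,n)
E
```

```text
{'t': 33.967, 'qpos': [0.799, 0.499, 1.522, -0.0, 1.12, 0.843], 'ee_pos': [460.494, 489.792, 215.947], 'orientation': [2.27, 2.172, -0.001], 'ft_force': [-0.671, -0.234, -0.111], 'width': 37.947}
scene [412.7 234.5] [101.   54.7] 86.15 mean [412.5 257.3] min [382.9 185.8] max [442.6 285.9]
wax_block_centre scene place [413.3 188.1  97.9] 0.63
scraper_wide_centre scene place [410.6 215.3  72.5] 0.75
rack_tray scene place [410.  187.1  84.1] 0.81
tape_roll scene place [580.6 160.5   1.9] 0.5
brass_gauge scene place [640.7 158.7  -1.5] 0.52
sanding_block scene place [466.8 542.2   5.4] 0.61
scraper_wide_centre top place [410.5 221.5  71. ] 0.69
rack_tray top place [409.9 187.   86.9] 0.78
tape_roll top place [574.5 164.9  -0.6] 0.56
brass_gauge top place [634.4 157.8  -0.7] 0.69
```

View pics/c21.png

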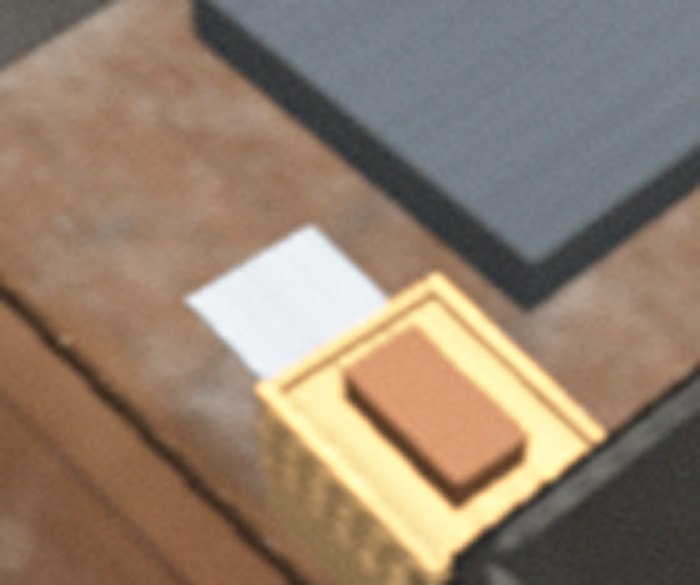

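View pics/c22.png

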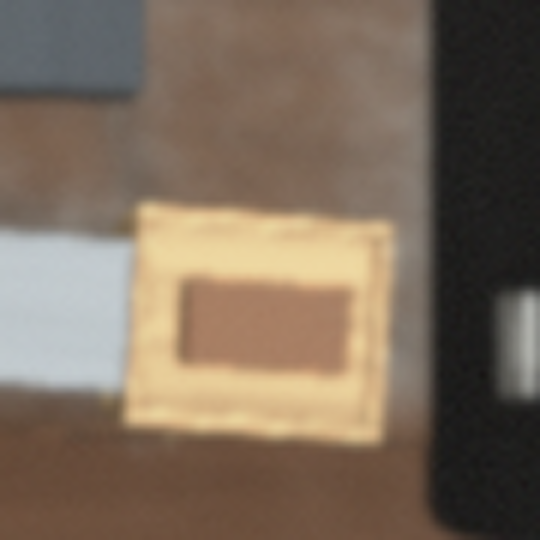

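The wax lies flat in the middle of the tray (435,415), and the wide scraper is home and centred. The narrow one is hidden beneath it; it hasn't been touched since its own check. The arm is clear, so I'm handing in.

```bash
python3 -c "
from h import *
print(order.close_job()); st()"
```

```text
the job is handed in; nothing more can be done
None
the job is handed in; nothing more can be done
```

Both scrapers that were present, the narrow and the wide one, are home in their own slots. The wax block is in the tray, and I handed the job in at about 34 s. There was no middle scraper in this run. I slid each scraper out to about 42 mm of overhang, gripped it by the sides at its near end, turned it and pushed it in until it touched the slot's back (5 N for the narrow one, 10 N for the wide one).

- **Scrapers:** The outer end of each measured about 54 mm out of the mouth after release, where 52 mm is fully home and 60 mm is the limit. The wide one was still there in the last pictures. The narrow one was checked right after its release but is now hidden under the wide one, so my last look could not confirm it again.
- **Wax block:** It lies flat near the middle of the tray, at about (413, 188, 98) mm against a tray centre of about (410, 187). The scene camera's network gave that reading. The top camera's network did not report the wax, but its picture shows it there.
- **Other things:** The tape roll, grey block and sanding block read within a few millimetres of where they started. The scene camera's first tape-roll reading was a false one on the wide scraper, so that comparison rests on the top camera. The last top picture gave no reading for the sanding block, so that one rests on the scene camera.

The robot was clear of everything, and no check failed.

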